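# Clip the porcelain drip tile onto the tea board

### The arm

A 7-joint arm with a two-finger parallel gripper is mounted at the origin on the work surface. World frame = base frame: x ahead of the robot, y to its left, z up, the work surface at z = 0. Lengths are in m, angles in rad, forces in N, time in s.
With the tool pointing down it reaches from about 0.425 to 0.875 m from the base axis. Payload 4.7 kg.
Tool frame: the origin (TCP) lies at the very end of the fingers, on their centre line; the grasp point (between the pads) lies 19 mm behind it; x points along the fingers, y is the direction in which the jaws open and shut, and the axes are right-handed (so a half turn about x gives the same grasp; the last joint's range is limited). The gripper opens to 87 mm and grips with 3 to 60 N. Pads are 19 mm wide; open, the fingers measure 117 mm over their backs; the gripper's body (75 mm by 190 mm) begins 51 mm behind the grasp point.
Start: joints at [1.286, 0.321, -0.07, 1.45, 0.023, 1.371, -0.057], TCP at [0.191, -0.621, 0.223] pointing down, gripper open.
Joint ranges: [-2.86, 2.86], [-0.3, 2.09], [-1.38, 1.24], [0.06, 2.45], [-1.56, 4.7], [0.09, 2.05], [-2.69, 2.69]. Speed limits (rad/s): [2.57, 2.57, 3.14, 3.14, 3.14, 3.14, 3.14].

### API

Orientations are given as a rotation vector (axis times angle).
In Python, from bench import ctrl gives the robot as it stands.
- The arm moves only by the tool step_arm, never from a script. Its argument "increments" is one flat list of numbers, 6 for each row, row after row: the shift along the tool's x, y, z in cm, then the turn, a rotation vector about the tool's x, y, z in rad. In form: [tx, ty, tz, ax, ay, az, tx, ty, tz, ax, ay, az, ...]. A call has 1 to 12 rows; each row shifts and turns the commanded pose from where the row before left it, along the tool's axes as they then stand; what a row does not reach is not made up. A row lasts 1/8 s, in which the tool goes at most 62.5 mm and 10.7 degrees, less where a joint would pass 70% of its speed; a pose out of reach is approached as far as the arm can. A call with a gripper value outside its range is refused whole. "fingers" is the opening in per cent of the stroke, from 0 (shut) to 100 (fully open), set as the call begins (left out, the last holds). The fingers move at their own pace and stop on an object; "force" is the grip in N (left out, the last holds). Time passes only in rows, so rows that do not move let the fingers close. It gives the time, the measured TCP pose, the force and the opening at its end, in the units of the state.
- ctrl.get_state(): the state, without advancing time (a new reading comes with each control period).
- ctrl.get_image(name): name is "scene" or "side" or "wrist"; returns the picture (384x512x3 uint8, red, green, blue); there is no depth.
- ctrl.camera_params(name): a dict with "vertical_fov" (degrees; the focal length in pixels is half the picture's height over the tangent of half this angle, whatever the lens; pixels are square), "cx", "cy" (the principal point, pixels), "R" (3x3) and "t" (3): a world point X has camera coordinates R X + t. Camera axes: x right, y down, z forward; pixel columns grow to the right and rows downward; lengths in m; the calibration is good to about 2 mm. A picture is of the moment at which its call begins: read the wrist's pose just before it. camera_params takes no time and is no camera call; for the wrist camera it gives the pose at the moment of the call.
- ctrl.close_job(): hands the job in, once; it reports no verdict.
Trained networks look in the newest picture that a camera, given by its name, has taken for a name from the list of things; names that differ only in an ending like _2 or _b are one class to them, and where a whole thing is asked for, a point or a joint stands for the part that bears it (a point fixed in the world has none). Each returns a list of dicts, best first, with "score" (0 to 1); they miss things now and then, are a little off and sometimes report something else, mostly with a low value. They report only what shows in the picture. A call takes as long as a camera call. They do not tell look-alikes from the thing itself.
- ctrl.search_frame(camera, name): "xyz" ([x, y, z] in m, in the coordinates of the camera as it stood for that picture, good to about 4 mm: the middle of the surface that is visible of it).
- ctrl.silhouettes(camera, name): "pixels" (384x512 bool, what is visible of it).
- ctrl.spot_point(camera, name): "xyz" ([x, y, z] in m, in the coordinates of the camera as it stood for that picture, good to about 4 mm: a listed point, or the origin of a listed thing).
The state is a dict: "time": time; "joint_positions": joint angles; "qd": joint speeds; "joint_torque": joint torques, N m; "position": TCP position; "tool_rot": TCP orientation; "ft_force": force on the tool from outside, world axes, zero at the start; "torque": the same for the moment, N m; "grip_width": opening from 0.0 (shut) to 1.0 (fully open).
Only numpy, scipy, OpenCV 4.12 (cv2) and the standard library are available. Lean on these libraries where they do the work, as an engineer would, in place of code of your own. Each camera call takes 0.05 s, during which the arm holds its last target.

### The job

Lift the spring clip of the wooden tea board until it stays up by itself, slide the white porcelain drip tile between the guide rails beneath it and push it gently but firmly home against the steel end stop. Then swing the clip down onto the tile under control, never letting it snap shut, and let go so that the clip holds the tile. The tile is brittle, so do not force it against the stop or press the clip hard onto it, and leave everything else on the counter where it is.

Things in the scene. Friction and masses are not known exactly. Their poses are not given: they have to be found in the camera images.
- board: Fixed wooden tea board, 200 (x) x 110 (y) x 25 mm; origin under its centre, x along the channel to the hinge, away from the robot. The tile slides in +x on its flat top, 25 mm up. Two rails, 8 mm high, leave a channel 62 mm wide on the centre line from x = 0 to 66 mm; flared mouths widen it towards x = -17 mm. The top from x = -100 to -17 mm is bare.
- hinge (a point): Clip hinge axis (along the board's y), on the centre line, 80 mm ahead of the board's origin and 47 mm above its underside, between steel lugs reaching 57 mm up. In front of it the steel end stop (10 x 60 x 11 mm, called stop) crosses the channel: fixed, but set differently each time and its place is not measured; its near face is 44 to 58 mm ahead of the board's origin. Find it by feel.
- clip (a joint): Clip angle, rad: 0 shut on the bare board, about 0.1 resting on the tile, 1.25 fully up. An over-centre spring drives it shut below 0.7 and up above 0.7 (about 0.28 N m at 0, 0.2 N m at 1.25), so it stays up, or holds down with about 4 N at its foot, by itself. Let go between 0.25 and 0.7 rad it snaps shut.
- clip_tip (a point): Centre of the clip's upturned steel end, the place to pinch it: 14 mm wide (along the board's y, sides free), 5 thick, 26 long; 86 mm from the hinge towards the robot and 11 mm above it when shut. The arm from hinge to end is a straight strip as wide. Below it, 70 mm from the hinge, a foot of the same width: sole 19 mm under the arm's middle, 3 mm off the board when shut.
- tile_center (a point): Centre of the plain white porcelain drip tile, loose, 110 (x) x 58 (y) x 10 mm, about 0.15 kg, flat on the counter left or right of the board, long side roughly away from the robot. Either short end may go in first. Brittle: stop and clip may press on it with no more than about 20 N; 4 to 10 N brings it home.
- coaster_center (a point): Bystander: round glass coaster, 90 mm across, 6 mm thick; centre.
- mug: Bystander: blue mug, 90 mm tall; origin under its centre.
- honey: Bystander: honey jar, 90 mm tall; origin under its centre.
- caddy: Bystander: blue plastic caddy with flip-top lid, 89 mm square, 114 mm tall; origin under its centre.
- spoon: Bystander: steel spoon lying flat, 140 mm long.
- sugar: Bystander: white sugar bowl, 100 mm across, 55 mm tall; origin under its centre.
There are look-alikes about, which are no part of the job. Of the things that look like the part that bears tile_center, take the one that is farthest to the robot's right at the start.

How it is judged:
By the outcome, as a careful person would: the job done as asked, in the order asked, and still so for the second after the job is handed in, with the robot touching nothing.
It also fails if it takes over 72 s, if anything falls off the work surface, if the arm or the gripper's body presses on something with over 40 N, if the wrist force passes 120 N, or if a joint passes its speed limit or range.

## Working session

There is one attempt and no reset: what is moved stays moved. The work goes in short steps, Python scripts to look and compute and a tool call to move; the robot and the scene stay as the last step left them, time stands still between calls to the robot, and variables do not carry over. Pictures are saved under pics/ and viewed, and the job is handed in when it is done.

Besides the shell and the picture viewer there is one more tool, called after "Emit:" by a JSON object that holds its "method" and its "body", one argument or row to a line. step_arm: Moves the arm, as the interface text tells. Its arguments: {"type":"object","properties":{"increments":{"type":"array","items":{"type":"number"}},"fingers":{"type":"number"},"force":{"type":"number"}},"required":["increments"]}

```bash
ls; mkdir -p pics; cat > h.py <<'E'
import numpy as np, cv2
from bench import ctrl
from scipy.spatial.transform import Rotation as Ro
def cam(n):
    p=ctrl.camera_params(n); f=192/np.tan(np.radians(p['vertical_fov'])/2)
    return f,p['cx'],p['cy'],np.array(p['R']),np.array(p['t'])
def toworld(n,x,P=None):
    f,cx,cy,R,t=P or cam(n); return R.T@(np.array(x)-t)
def proj(n,X,P=None):
    f,cx,cy,R,t=P or cam(n); c=R@np.array(X)+t; return np.array([f*c[0]/c[2]+cx,f*c[1]/c[2]+cy])
def ray(n,u,v,z,P=None):
    f,cx,cy,R,t=P or cam(n); d=R.T@np.array([(u-cx)/f,(v-cy)/f,1]); o=-R.T@t
    return o+d*(z-o[2])/d[2]
def shot(n,fn):
    P=cam(n); im=ctrl.get_image(n); cv2.imwrite('pics/'+fn,im[:,:,::-1]); return im,P
def crop(im,u0,v0,u1,v1,k,fn):
    cv2.imwrite('pics/'+fn,cv2.resize(im[v0:v1,u0:u1,::-1],None,fx=k,fy=k,interpolation=cv2.INTER_CUBIC))
E
python3 - <<'E'
from h import *
s=ctrl.get_state(); print(s['time'],s['position'],s['tool_rot'],s['grip_width'],s['ft_force'])
for n in ['scene','side']:
    im,P=shot(n,n+'0.png'); print(n,P)
    for k in ['tile_center','hinge','clip_tip','board','coaster_center','mug','honey','caddy','sugar']:
        for r in ctrl.spot_point(n,k)[:3]:
            X=toworld(n,r['xyz'],P); print(k,round(r['score'],2),X.round(3),proj(n,X,P).round(0))
E
```

```text
pics
0.0 [ 0.19108809 -0.62067359  0.22144437] [ 2.06105462  0.31228882 -2.06192665] 1.001114694187142 [ 0.07603133  0.54039057 -0.26186382]
scene (np.float64(367.3295207612314), 253.0259676235266, 192.32799216146446, array([[ 0.51659069,  0.85610132, -0.01498635],
       [ 0.73226271, -0.45079951, -0.51046168],
       [-0.44376276,  0.2527258 , -0.8597699 ]]), array([-0.29364974, -0.38834361,  1.32260506]))
tile_center 0.8 [ 0.799 -0.032  0.002] [288. 273.]
tile_center 0.68 [ 0.367 -0.072  0.003] [200. 164.]
tile_center 0.58 [ 0.483 -0.239  0.004] [166. 217.]
hinge 0.73 [ 0.646 -0.012  0.046] [264. 217.]
clip_tip 0.54 [0.561 0.003 0.057] [252. 190.]
clip_tip 0.48 [ 0.768 -0.157  0.001] [241. 288.]
board 0.81 [ 0.567 -0.001 -0.004] [252. 203.]
coaster_center 0.72 [0.516 0.256 0.003] [314. 152.]
coaster_center 0.7 [0.757 0.141 0.001] [331. 229.]
mug 0.93 [0.758 0.142 0.   ] [332. 229.]
honey 0.63 [ 0.768 -0.155  0.001] [241. 287.]
honey 0.26 [0.759 0.142 0.   ] [332. 229.]
caddy 0.59 [ 0.658  0.427 -0.001] [386. 161.]
caddy 0.24 [ 0.565 -0.001 -0.003] [252. 202.]
sugar 0.96 [ 0.538 -0
[... 346 characters left out ...]
ile_center 0.75 [ 0.797 -0.037  0.001] [207. 194.]
tile_center 0.6 [ 0.366 -0.079  0.005] [338. 249.]
hinge 0.85 [ 0.645 -0.01   0.046] [236. 204.]
hinge 0.41 [ 0.533 -0.435  0.001] [348. 177.]
clip_tip 0.45 [ 0.562 -0.001  0.056] [258. 214.]
clip_tip 0.3 [0.515 0.246 0.001] [196. 293.]
board 0.81 [ 0.569 -0.002  0.003] [255. 229.]
board 0.21 [ 0.761  0.138 -0.001] [167. 224.]
coaster_center 0.67 [0.515 0.245 0.003] [197. 293.]
mug 0.62 [ 0.762  0.135 -0.   ] [168. 223.]
mug 0.34 [ 0.534 -0.435  0.002] [348. 176.]
honey 0.74 [ 0.766 -0.162 -0.003] [242. 183.]
caddy 0.62 [0.658 0.423 0.001] [ 83. 306.]
caddy 0.59 [ 0.538 -0.439  0.002] [347. 175.]
sugar 0.74 [ 0.533 -0.436 -0.001] [348. 177.]
```

View pics/scene0.png

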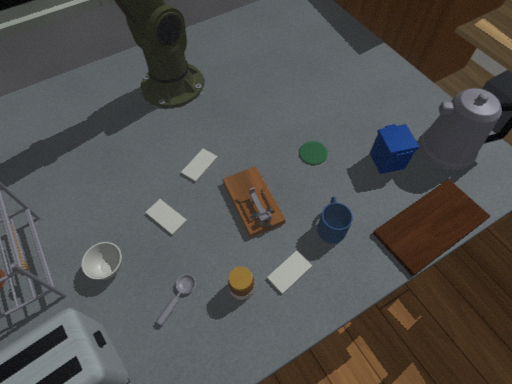

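View pics/side0.png

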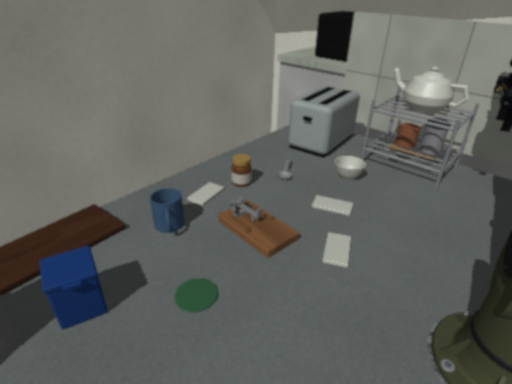

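```bash
python3 - <<'E'
from h import *
print(proj('scene',[.191,-.621,.223]),proj('side',[.191,-.621,.223]))
for n in ['scene','side']:
    P=cam(n); im=ctrl.get_image(n)
    u,v=proj(n,[.48,-.24,.01]).astype(int)
    crop(im,u-50,v-40,u+50,v+40,4,n+'_tile.png')
    u,v=proj(n,[.57,0,.03]).astype(int)
    crop(im,u-60,v-45,u+60,v+45,6,n+'_board.png')
    for k in ['tile_center','board','clip']:
        for r in ctrl.silhouettes(n,k)[:3]:
            m=r['pixels'].astype(np.uint8)
            if m.sum()<20: continue
            z={'tile_center':.01,'board':.025,'clip':.06}[k]
            c,_=cv2.findContours(m,cv2.RETR_EXTERNAL,cv2.CHAIN_APPROX_NONE)
            c=max(c,key=len)[:,0]
            W=np.array([ray(n,*p,z,P)[:2] for p in c])
            rc=cv2.minAreaRect((W*1000).astype(np.float32))
            print(n,k,round(r['score'],2),m.sum(),rc, c.mean(0).round())
E
```

```text
[-48.53056521 158.30076728] [501.4683781  125.14451236]
scene tile_center 0.85 992 ((798.7603759765625, -28.43593978881836), (60.67201614379883, 114.4887466430664), 11.12154769897461) [289. 272.]
scene tile_center 0.84 605 ((374.3469543457031, -75.06966400146484), (62.70109176635742, 114.65584564208984), 24.726333618164062) [200. 165.]
scene tile_center 0.78 738 ((483.3616027832031, -237.40191650390625), (112.27571868896484, 59.98488998413086), 18.959272384643555) [166. 217.]
scene board 0.95 2396 ((574.6232299804688, -3.391632080078125), (112.55388641357422, 206.66383361816406), 83.31324005126953) [253. 202.]
scene clip 0.71 1694 ((654.314697265625, 435.19512939453125), (151.16465759277344, 162.00001525878906), 72.2800064086914) [393. 148.]
scene clip 0.69 244 ((609.54345703125, -8.304019927978516), (21.42491912841797, 104.79411315917969), 84.32569885253906) [258. 204.]
side tile_center 0.82 469 ((479.00616455078125, -238.03390502929688), (108.18099212646484, 71.20677185058594), 21.092622756958008) [332. 204.]
side tile_center 0.72 736 ((367.0428771972656, -75.26336669921875), (58.06886291503906, 118.97334289550781), 25.48128318786621) [337. 249.]
side tile_center 0.56 398 ((792.2473754882812, -27.12320327758789), (61.16339874267578, 117.37228393554688), 11.330629348754883) [205. 193.]
side board 0.61 2567 ((572.3522338867188, 2.0293121337890625), (129.56631469726562, 246.04736328125), 82.755615234375) [257. 226.]
side clip 0.55 182 ((590.257568359375, -4.06695556640625), (40.420806884765625, 100.23030090332031), 72.71501159667969) [249. 210.]
```

View crops.

View pics/scene_tile.png

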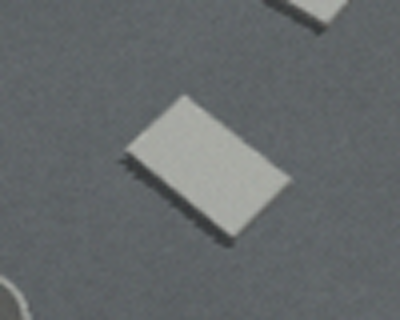

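View pics/scene_board.png

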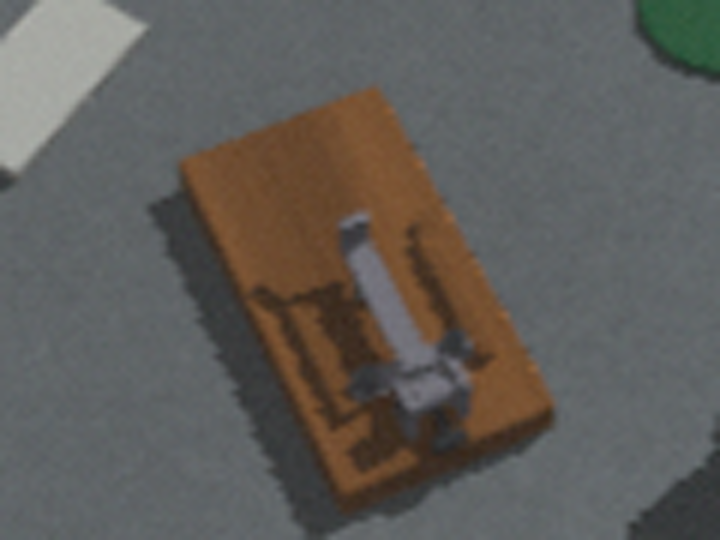

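View pics/side_board.png

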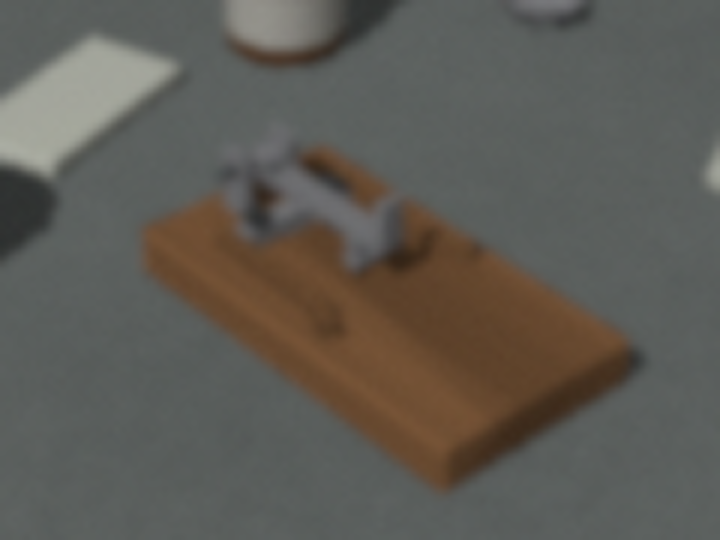

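```bash
cat >> h.py <<'E'
def Rt(): return Ro.from_rotvec(ctrl.get_state()['tool_rot']).as_matrix()
E
python3 - <<'E'
from h import *
print(Rt().round(3))
# refine board pose: top-face corners by silhouette fit
im,P=shot('scene','s1.png'); 
print(-P[3].T@P[4], -cam('side')[3].T@cam('side')[4], [a.round(3) for a in cam('wrist')[3:]])
im,P=shot('wrist','w0.png')
import itertools
from scipy.optimize import minimize
def hull(n,x,y,a,L,W,z0,z1,P):
    c,s=np.cos(a),np.sin(a)
    pts=[proj(n,[x+c*u-s*v,y+s*u+c*v,z],P) for u in(-L/2,L/2) for v in(-W/2,W/2) for z in(z0,z1)]
    return cv2.convexHull(np.array(pts,np.float32))
def fit(n,k,near,L,W,z1,a0):
    ctrl.get_image(n)
    P=cam(n)
    best=None
    for r in ctrl.silhouettes(n,k):
        m=r['pixels'].astype(np.uint8)
        if m.sum()<50: continue
        ys,xs=np.nonzero(m); X=ray(n,xs.mean(),ys.mean(),z1,P)
        if np.hypot(*(X[:2]-near))<.05: best=m;break
    K=4
    big=cv2.resize(best,None,fx=K,fy=K,interpolation=cv2.INTER_LINEAR)>0
    def cost(p):
        h=hull(n,p[0],p[1],p[2],L,W,0,z1,P)
        M=np.zeros(big.shape,np.uint8); cv2.fillPoly(M,[np.round((h+.5)*K*16-8).astype(np.int32)],1,shift=4)
        return float((M.astype(bool)^big).sum())
    o=minimize(cost,[near[0],near[1],a0],method='Nelder-Mead',options=dict(initial_simplex=[[near[0],near[1],a0],[near[0]+.01,near[1],a0],[near[0],near[1]+.01,a0],[near[0],near[1],a0+.1]],xatol=1e-5,fatol=1))
    return o.x.round(4),np.degrees(o.x[2]).round(2),o.fun/big.sum()
for n in ['scene','side']:
    print(n,'tile',fit(n,'tile_center',np.array([.481,-.239]),.11,.058,.01,.33))
    print(n,'board',fit(n,'board',np.array([.567,-.001]),.2,.11,.025,-.12))
E
```

```text
[[-0.     0.294 -0.956]
 [-0.    -0.956 -0.294]
 [-1.     0.     0.   ]]
[ 1.02298913 -0.2579276   0.93450075] [0.08821778 0.55864589 0.57298738] [array([[ 0.294, -0.956,  0.001],
       [-0.921, -0.283,  0.267],
       [-0.255, -0.079, -0.964]]), array([-0.65 , -0.033,  0.39 ])]
scene tile (array([ 0.48  , -0.2362,  0.3285]), np.float64(18.82), np.float64(0.09854503258055877))
scene board (array([ 5.691e-01, -3.000e-04, -1.296e-01]), np.float64(-7.43), np.float64(0.0734932588049582))
side tile (array([ 0.4797, -0.2427,  0.3654]), np.float64(20.93), np.float64(0.06682225770789829))
side board (array([ 0.5707, -0.0063, -0.1236]), np.float64(-7.08), np.float64(0.07877909881107004))
```

View pics/w0.png

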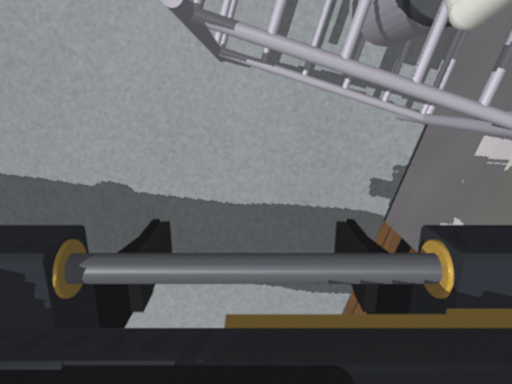

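```bash
cat >> h.py <<'E'
def RB(yaw,tilt=0):
    c,s=np.cos(yaw),np.sin(yaw)
    bx=np.array([c,s,0]);by=np.array([-s,c,0]);z=np.array([0,0,1.])
    R0=np.stack([-z,-by,-bx],1)
    return Ro.from_rotvec(by*tilt).as_matrix()@R0
def rows(poses,p0=None,R0=None,dig=2):
    """poses list of (pos,R); prints increments from the current (or given) pose, accumulating rounding"""
    s=ctrl.get_state()
    p=np.array(s['position']) if p0 is None else np.array(p0); R=Rt() if R0 is None else R0
    out=[]
    for q,Q in poses:
        d=np.round(R.T@(np.array(q)-p)*100,dig)
        w=np.round(Ro.from_matrix(R.T@Q).as_rotvec(),3)
        out+= [*d,*w]
        p=p+R@d/100; R=R@Ro.from_rotvec(w).as_matrix()
    print('[ '+', '.join('%g'%(v+0) for v in out)+' ]'); print('end',p.round(4)); return p,R
def line(q,Q,n,p0=None,R0=None):
    s=ctrl.get_state()
    p=np.array(s['position']) if p0 is None else np.array(p0); R=Rt() if R0 is None else R0
    w=Ro.from_matrix(R.T@Q).as_rotvec()
    return [(p+(np.array(q)-p)*i/n, R@Ro.from_rotvec(w*i/n).as_matrix()) for i in range(1,n+1)]
E
python3 - <<'E'
from h import *
rows(line([.46,.01,.25],RB(-.126),12),dig=1)
E
```

```text
[ -0.2, -4.4, -3.7, 0.035, 0, 0, -0.3, -4.5, -3.5, 0.036, 0, 0, -0.2, -4.6, -3.4, 0.035, 0, 0, -0.2, -4.7, -3.2, 0.036, 0, 0, -0.2, -4.9, -3, 0.035, 0, 0, -0.3, -4.9, -2.9, 0.035, 0, 0, -0.2, -5.1, -2.7, 0.036, 0, 0, -0.2, -5.1, -2.5, 0.035, 0, 0, -0.3, -5.2, -2.3, 0.036, 0, 0, -0.2, -5.3, -2.1, 0.035, 0, 0, -0.2, -5.4, -2, 0.035, 0, 0, -0.3, -5.4, -1.7, 0.036, 0, 0 ]
end [0.4595 0.0096 0.2505]
```

Emit:
{"method": "step_arm", "body": {
  "increments": [-0.2, -4.4, -3.7, 0.035, 0, 0, -0.3, -4.5, -3.5, 0.036, 0, 0, -0.2, -4.6, -3.4, 0.035, 0, 0, -0.2, -4.7, -3.2, 0.036, 0, 0, -0.2, -4.9, -3, 0.035, 0, 0, -0.3, -4.9, -2.9, 0.035, 0, 0, -0.2, -5.1, -2.7, 0.036, 0, 0, -0.2, -5.1, -2.5, 0.035, 0, 0, -0.3, -5.2, -2.3, 0.036, 0, 0, -0.2, -5.3, -2.1, 0.035, 0, 0, -0.2, -5.4, -2, 0.035, 0, 0, -0.3, -5.4, -1.7, 0.036, 0, 0]
}}

```text
time: 3.4
position: [0.4601, 0.0114, 0.251]
tool_rot: [-2.157, 0.139, 2.155]
ft_force: [0.4, -0.2, 0.5]
grip_width: 0.999
```

Emit:
{"method": "step_arm", "body": {
  "increments": [0, 0, 0, 0, 0, 0, 0, 0, 0, 0, 0, 0],
  "fingers": 55,
  "force": 15
}}

```text
time: 3.65
position: [0.4594, 0.0091, 0.2505]
tool_rot: [-2.156, 0.137, 2.157]
ft_force: [-0.0, 0.4, -0.2]
grip_width: 0.853
```

```bash
python3 - <<'E'
from h import *
s=ctrl.get_state(); print(s['time'],s['position'],Rt().round(3),s['grip_width'],s['ft_force'],s['joint_positions'])
im,P=shot('wrist','w1.png')
for k in ['clip_tip','hinge','board']:
    for r in ctrl.spot_point('wrist',k)[:2]:
        X=toworld('wrist',r['xyz'],P); print(k,round(r['score'],2),X.round(4),proj('wrist',X,P).round(0))
E
```

```text
3.65 [0.4593698  0.00910475 0.2504641 ] [[-0.    -0.126 -0.992]
 [-0.001 -0.992  0.126]
 [-1.     0.001  0.   ]] 0.8527094773773035 [-0.0225923   0.44800777 -0.19692964] [ 0.76090151 -0.09998942 -0.77565755  1.83207175 -0.0704462   1.38181147
 -1.69566359]
clip_tip 0.59 [ 0.5629 -0.0047  0.0583] [252.  62.]
clip_tip 0.42 [ 0.568   0.002  -0.0009] [246.  63.]
board 0.9 [ 0.568  -0.001  -0.0028] [249.  63.]
```

View pics/w1.png

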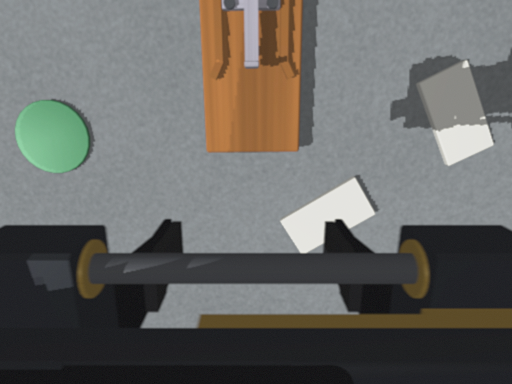

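```bash
python3 - <<'E'
from h import *
im=cv2.imread('pics/w1.png')[:,:,::-1]; P=cam('wrist')
print(-P[3].T@P[4])
crop(im,190,0,310,90,6,'w1b.png'); crop(im,400,50,510,175,5,'w1t.png')
for z in (.025,):
  for p in [(208,152),(299,152),(202,5),(301,5)]: print(p,ray('wrist',*p,z,P).round(4))
a=ray('wrist',208,152,.025,P);b=ray('wrist',299,152,.025,P); print(np.linalg.norm(a-b))
for q in [(248,66),(259,66),(254,66)]: print(ray('wrist',*q,.071,P).round(4),ray('wrist',*q,.045,P).round(4))
E
```

```text
[ 0.53052269 -0.00149866  0.41266794]
(208, 152) [0.4737 0.0587 0.025 ]
(299, 152) [ 0.4599 -0.0479  0.025 ]
(202, 5) [0.6289 0.0392 0.025 ]
(301, 5) [ 0.6154 -0.0644  0.025 ]
0.10751679653831571
[ 0.5587 -0.001   0.071 ] [ 0.5609 -0.0009  0.045 ]
[ 0.5573 -0.0116  0.071 ] [ 0.5594 -0.0123  0.045 ]
[ 0.558  -0.0067  0.071 ] [ 0.56   -0.0071  0.045 ]
```

View pics/w1b.png

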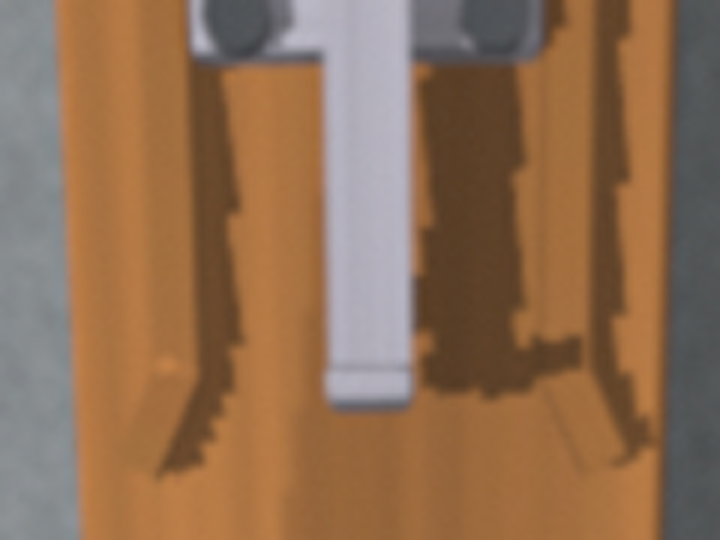

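View pics/w1t.png

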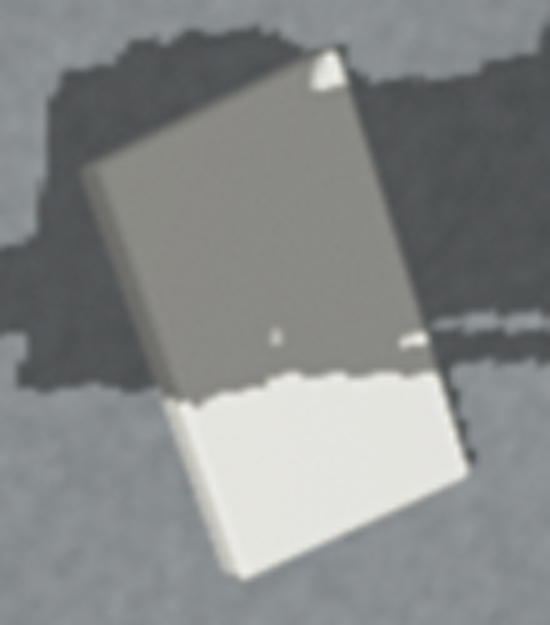

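```bash
python3 - <<'E'
from h import *
P=cam('wrist')
r=lambda u,v,z: ray('wrist',u,v,z,P).round(4)
print('strip',r(251.5,15,.051),r(251.5,58,.051)); d=r(251.5,15,.051)-r(251.5,58,.051); print(np.degrees(np.arctan2(d[1],d[0])))
print('tipback top',r(251.5,61.5,.071),'front',r(251.5,67.3,.071),r(251.5,68,.058))
print('rail inner top L',r(190+190/6,20,.033),r(190+197/6,60,.033),'R',r(190+545/6,20,.033),r(190+542/6,58,.033))
print('flare ends',r(190+135/6,76,.033),r(190+600/6,78,.033))
c=np.array([(400+335/5,50+50/5),(400+85/5+2.5,50+170/5),(400+245/5,50+578/5),(400+467/5,50+470/5)])
W=np.array([r(*p,.01) for p in c]); print(W,W.mean(0))
for i in range(4): d=W[(i+1)%4]-W[i]; print(np.linalg.norm(d),np.degrees(np.arctan2(d[1],d[0])))
E
```

```text
strip [ 0.6071 -0.0107  0.051 ] [ 0.5675 -0.0055  0.051 ]
-7.480886179523682
tipback top [ 0.5623 -0.0049  0.071 ] front [ 0.5571 -0.0042  0.071 ] [ 0.5574 -0.0042  0.058 ]
rail inner top L [0.6103 0.0204 0.033 ] [0.5714 0.0252 0.033 ] R [ 0.6023 -0.0409  0.033 ] [ 0.5654 -0.0364  0.033 ]
flare ends [0.5567 0.0388 0.033 ] [ 0.5437 -0.0447  0.033 ]
[[ 0.5379 -0.2499  0.01  ]
 [ 0.5185 -0.1961  0.01  ]
 [ 0.4161 -0.2329  0.01  ]
 [ 0.4363 -0.286   0.01  ]] [ 0.4772   -0.241225  0.01    ]
0.05719090836837622 109.8290399629587
0.10881176406988348 -160.23283132320836
0.05681241061599127 -69.172468775787
0.10782286399460925 19.560886946515154
```

```bash
cat >> h.py <<'E'
YAW=-.129; BX=np.array([np.cos(YAW),np.sin(YAW),0]); BY=np.array([-BX[1],BX[0],0])
H=np.array([.6453,-.0157,.047])
def tip(th,g=0.003):  # grasp point on the clip at clip angle th; g: shift along the upturned end
    a=-86e-3; b=11e-3+g
    return H+BX*(a*np.cos(th)+b*np.sin(th))+np.array([0,0,1])*(-a*np.sin(th)+b*np.cos(th))
def tcp(gp,R): return gp+R[:,0]*.019
E
python3 - <<'E'
from h import *
R=RB(YAW,-.4); G=tip(0); print(G)
p,Q=rows(line(tcp(G,R)-.06*R[:,0],R,6),dig=1)
rows(line(tcp(G,R),R,4,p,Q),p,Q,dig=2)
E
```

```text
[ 0.56001457 -0.00463674  0.061     ]
[ 2.5, 0, -1.4, 0, 0.067, 0, 2.6, 0, -1.3, 0, 0.066, 0, 2.7, 0, -1.1, 0, 0.067, 0, 2.8, 0, -0.9, 0, 0.067, 0, 2.8, 0, -0.7, 0, 0.067, 0, 2.9, 0, -0.5, 0, 0.066, 0 ]
end [ 0.5444 -0.0029  0.0984]
[ 1.49, -0.01, 0, 0, 0, 0, 1.49, 0, 0.01, 0, 0, 0, 1.49, -0.01, 0, 0, 0, 0, 1.49, -0.01, 0, 0, 0, 0 ]
end [ 0.5674 -0.0056  0.0435]
```

Emit:
{"method": "step_arm", "body": {
  "increments": [2.5, 0, -1.4, 0, 0.067, 0, 2.6, 0, -1.3, 0, 0.066, 0, 2.7, 0, -1.1, 0, 0.067, 0, 2.8, 0, -0.9, 0, 0.067, 0, 2.8, 0, -0.7, 0, 0.067, 0, 2.9, 0, -0.5, 0, 0.066, 0, 0, 0, 0, 0, 0, 0],
  "fingers": 45
}}

```text
time: 4.72
position: [0.542, -0.0021, 0.096]
tool_rot: [-2.551, 0.163, 1.702]
ft_force: [-0.6, 1.5, -0.3]
grip_width: 0.454
```

```bash
python3 - <<'E'
from h import *
s=ctrl.get_state(); print(s['time'],s['position'],s['grip_width'],s['ft_force'],s['joint_positions'])
R=RB(YAW,-.4); G=tip(0)
im,P=shot('side','s2.png'); u,v=proj('side',G).astype(int); crop(im,u-90,v-80,u+70,v+40,5,'s2c.png')
shot('wrist','w2.png')
rows(line(tcp(G,R),R,4),dig=2)
E
```

```text
4.725 [ 0.54204739 -0.00209907  0.09595626] 0.4538414369359052 [-0.58171337  1.50619478 -0.30590024] [ 0.7637285  -0.05131871 -0.8396672   2.18450386  0.07428884  0.60677294
 -1.83356035]
[ 1.51, 0.02, 0.02, 0, 0, 0, 1.5, 0.03, 0.02, 0.001, 0, 0, 1.51, 0.02, 0.02, 0, 0, 0, 1.5, 0.02, 0.03, 0.001, 0, 0.001 ]
end [ 0.5673 -0.0056  0.0435]
```

View pics/s2c.png

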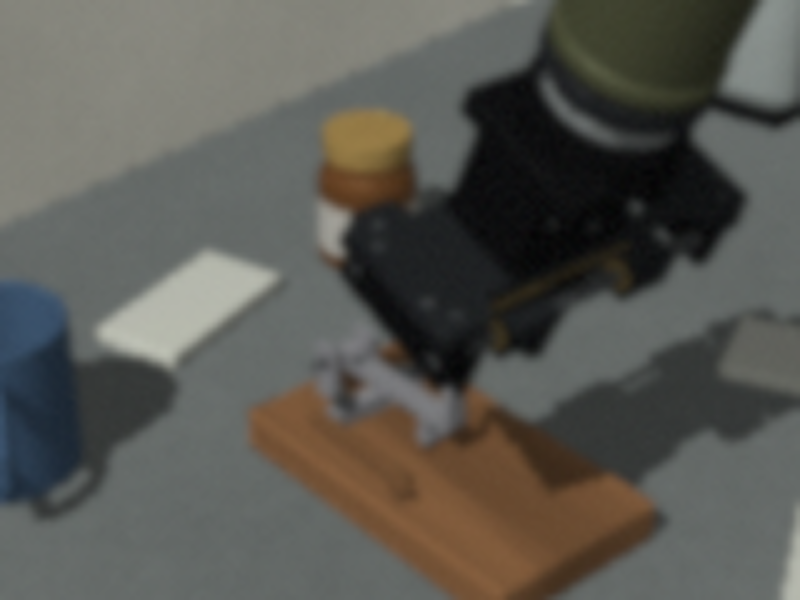

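View pics/w2.png

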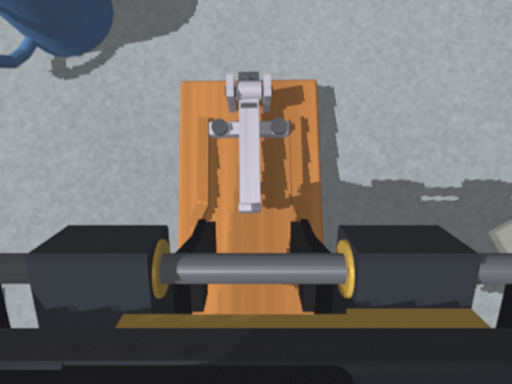

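Emit:
{"method": "step_arm", "body": {
  "increments": [1.5, 0.02, 0.02, 0, 0, 0, 1.5, 0.02, 0.02, 0, 0, 0, 1.5, 0.02, 0.02, 0, 0, 0, 1.5, 0.02, 0.02, 0, 0, 0, 0, 0, 0, 0, 0, 0]
}}

```text
time: 5.45
position: [0.5679, -0.0054, 0.0436]
tool_rot: [-2.556, 0.163, 1.695]
ft_force: [0.2, -0.1, 0.1]
grip_width: 0.449
```

```bash
python3 - <<'E'
from h import *
s=ctrl.get_state(); print(s['time'],s['position'],s['grip_width'],s['ft_force'],s['torque'])
p=np.array(s['position']);g=p-Rt()[:,0]*.019; print(g-tip(0))
im,P=shot('side','s3.png'); u,v=proj('side',tip(0)).astype(int); crop(im,u-90,v-80,u+70,v+40,5,'s3c.png')
shot('wrist','w3.png')
E
```

```text
5.45 [ 0.56788522 -0.00537556  0.04359497] 0.4488425701877483 [ 0.16697958 -0.10689272  0.08334866] [0.11303303 0.45816113 0.02254982]
[5.36028786e-04 1.97110970e-04 9.71828255e-05]
```

View pics/s3c.png

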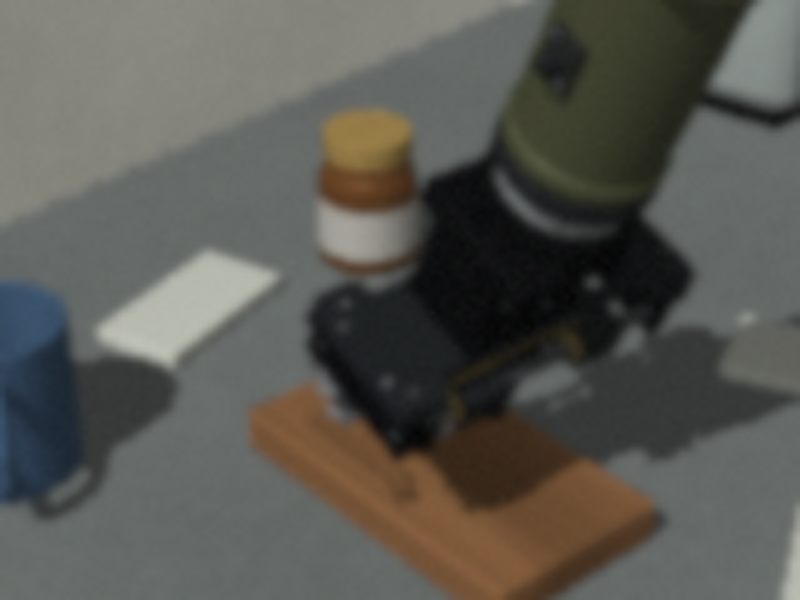

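View pics/w3.png

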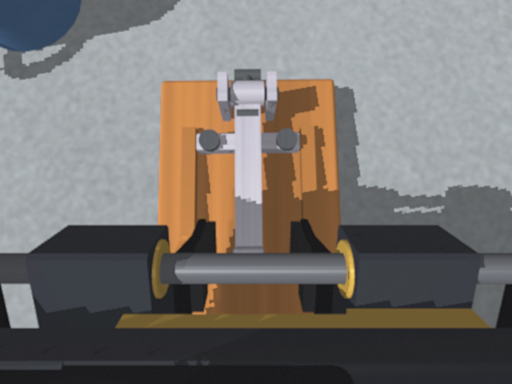

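Emit:
{"method": "step_arm", "body": {
  "increments": [0, 0, 0, 0, 0, 0, 0, 0, 0, 0, 0, 0, 0, 0, 0, 0, 0, 0, 0, 0, 0, 0, 0, 0],
  "fingers": 0,
  "force": 20
}}

```text
time: 6.05
position: [0.5676, -0.0031, 0.0434]
tool_rot: [-2.558, 0.158, 1.694]
ft_force: [0.5, 5.3, 1.8]
grip_width: 0.159
```

```bash
python3 - <<'E'
from h import *
s=ctrl.get_state(); print(s['time'],s['position'],s['grip_width'],s['ft_force'],s['torque'])
P=cam('wrist')
for q,z in [((247,97),.05),((205,151),.036),((290,151),.036)]:
    X=ray('wrist',*q,z,P); B=X-(H-.08*BX); print(X.round(4),'board xy',(B@BX).round(4),(B@BY).round(4))
E
```

```text
6.05 [ 0.56757852 -0.00305304  0.04337217] 0.1589718638970762 [0.46124955 5.2704272  1.77462624] [0.97687238 0.46995948 0.39876862]
[ 0.642 -0.01   0.05 ] board xy 0.076 0.0053
[0.6187 0.0174 0.036 ] board xy 0.0494 0.0294
[ 0.6127 -0.0309  0.036 ] board xy 0.0496 -0.0193
```

```bash
sed -i 's/^H=.*/H=np.array([.6453,-.0157,.047])+.0025*BY/' h.py; cat >> h.py <<'E'
def arc(t0,t1,f0,f1,n):
    o=[]
    for i in range(1,n+1):
        t=t0+(t1-t0)*i/n; R=RB(YAW,f0+(f1-f0)*i/n); o.append((tcp(tip(t),R),R))
    return o
E
python3 - <<'E'
from h import *
p,Q=rows(arc(0,.66,-.4,.1,8),[.5677,-.0054,.0436],RB(YAW,-.4))
rows(arc(.66,1.26,.1,.6,8),p,Q)
E
```

```text
[ -0.6, -0.23, -0.26, 0, -0.062, 0, -0.59, 0, -0.3, 0, -0.063, 0, -0.57, 0, -0.31, 0, -0.063, 0, -0.58, 0, -0.32, 0, -0.062, 0, -0.56, 0, -0.34, 0, -0.063, 0, -0.55, 0, -0.34, 0, -0.062, 0, -0.54, 0, -0.36, 0, -0.063, 0, -0.53, 0, -0.37, 0, -0.062, 0 ]
end [ 0.5849 -0.0053  0.0918]
[ -0.48, 0, -0.33, 0, -0.063, 0, -0.47, 0, -0.33, 0, -0.062, 0, -0.47, 0, -0.34, 0, -0.063, 0, -0.46, 0, -0.35, 0, -0.062, 0, -0.46, 0, -0.36, 0, -0.063, 0, -0.45, 0, -0.36, 0, -0.062, 0, -0.44, 0, -0.36, 0, -0.063, 0, -0.43, 0, -0.37, 0, -0.062, 0 ]
end [ 0.6221 -0.0101  0.1174]
```

Emit:
{"method": "step_arm", "body": {
  "increments": [-0.6, -0.23, -0.26, 0, -0.062, 0, -0.59, 0, -0.3, 0, -0.063, 0, -0.57, 0, -0.31, 0, -0.063, 0, -0.58, 0, -0.32, 0, -0.062, 0, -0.56, 0, -0.34, 0, -0.063, 0, -0.55, 0, -0.34, 0, -0.062, 0, -0.54, 0, -0.36, 0, -0.063, 0, -0.53, 0, -0.37, 0, -0.062, 0]
}}

```text
time: 7.05
position: [0.5811, -0.0045, 0.0899]
tool_rot: [-2.032, 0.129, 2.269]
ft_force: [-4.9, 0.9, -1.0]
grip_width: 0.157
```

```bash
python3 - <<'E'
from h import *
s=ctrl.get_state(); print(s['time'],s['position'],s['grip_width'],s['ft_force'],s['torque'],Ro.from_matrix(RB(YAW,.1).T@Rt()).as_rotvec().round(3))
im,P=shot('side','s4.png'); u,v=proj('side',tip(.6)).astype(int); crop(im,u-80,v-60,u+80,v+60,5,'s4c.png')
E
```

```text
7.05 [ 0.58114597 -0.00450692  0.08992599] 0.15705308377536023 [-4.85991396  0.93222481 -0.98463312] [0.42512311 1.20790448 0.03704289] [-0.003 -0.01   0.001]
```

View pics/s4c.png

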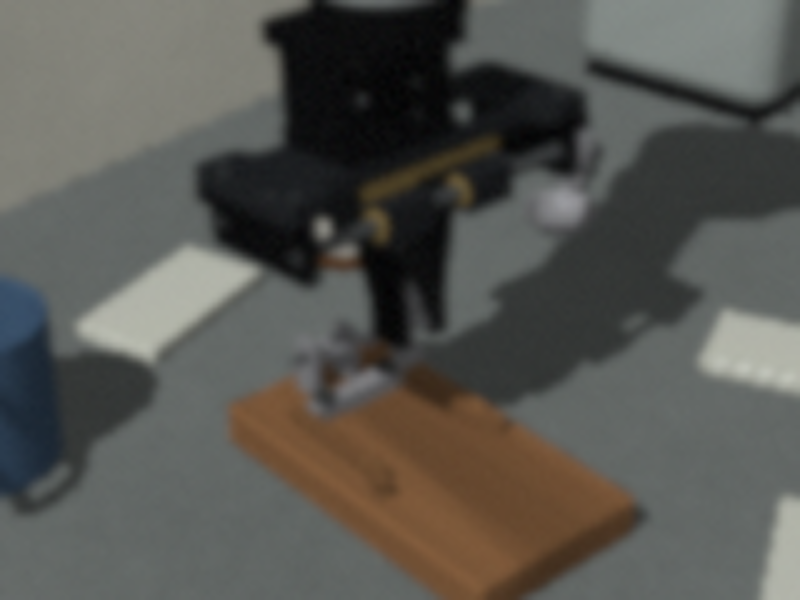

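Emit:
{"method": "step_arm", "body": {
  "increments": [-0.48, 0, -0.33, 0, -0.063, 0, -0.47, 0, -0.33, 0, -0.062, 0, -0.47, 0, -0.34, 0, -0.063, 0, -0.46, 0, -0.35, 0, -0.062, 0, -0.46, 0, -0.36, 0, -0.063, 0, -0.45, 0, -0.36, 0, -0.062, 0, -0.44, 0, -0.36, 0, -0.063, 0, -0.43, 0, -0.37, 0, -0.062, 0, 0, 0, 0, 0, 0, 0]
}}

```text
time: 8.22
position: [0.6213, -0.0091, 0.1185]
tool_rot: [-1.408, 0.087, 2.681]
ft_force: [-2.0, -0.1, 7.8]
grip_width: 0.161
```

```bash
python3 - <<'E'
from h import *
s=ctrl.get_state(); print(s['time'],s['position'],s['grip_width'],s['ft_force'],s['torque'],Ro.from_matrix(RB(YAW,.6).T@Rt()).as_rotvec().round(3))
g=np.array(s['position'])-Rt()[:,0]*.019-H; print((g@BX).round(4),g[2], 'th',np.arctan2(g[2],-(g@BX))-np.arctan2(14,86))
im,P=shot('side','s5.png'); u,v=proj('side',tip(.6)).astype(int); crop(im,u-80,v-60,u+80,v+60,5,'s5c.png')
E
```

```text
8.225 [ 0.62133375 -0.009062    0.11850749] 0.16054501527211196 [-1.97427268 -0.13375068  7.78941663] [0.07939684 0.72498915 0.08205782] [-0.003 -0.004  0.001]
-0.0138 0.08714580785736702 th 1.2520320083190897
```

View pics/s5c.png

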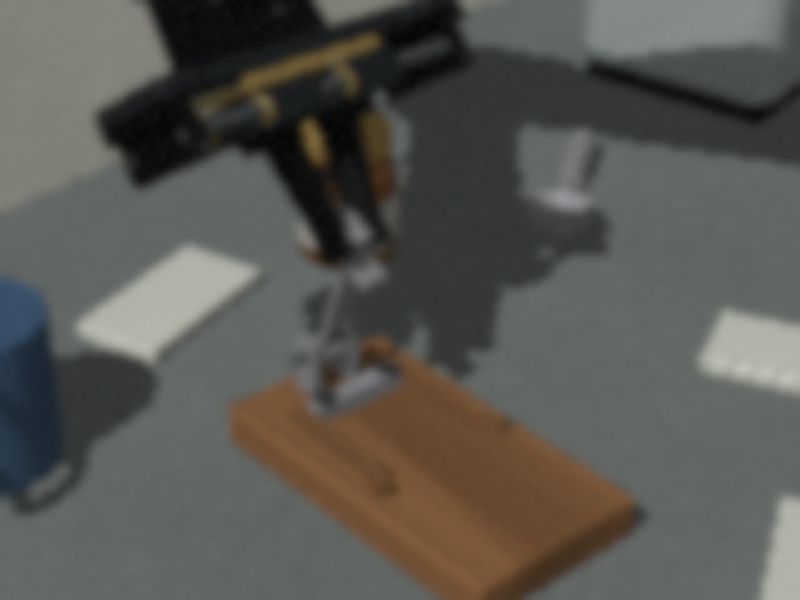

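Emit:
{"method": "step_arm", "body": {
  "increments": [0, 0, 0, 0, 0, 0, 0, 0, 0, 0, 0, 0, 0, 0, 0, 0, 0, 0],
  "fingers": 45
}}

```text
time: 8.65
position: [0.6214, -0.0098, 0.1163]
tool_rot: [-1.412, 0.09, 2.679]
ft_force: [0.3, -0.4, -0.8]
grip_width: 0.398
```

Emit:
{"method": "step_arm", "body": {
  "increments": [-2, 0, 0, 0, 0, 0, -3, 0, 0, 0, 0, 0, -3, 0, 0, 0, 0, 0]
}}

```text
time: 9.02
position: [0.6545, -0.0125, 0.162]
tool_rot: [-1.383, 0.081, 2.693]
ft_force: [-1.1, -1.0, -2.2]
grip_width: 0.446
```

```bash
python3 - <<'E'
from h import *
s=ctrl.get_state(); print(s['time'],s['position'],s['grip_width'],s['ft_force'],s['torque'])
im,P=shot('side','s6.png'); u,v=proj('side',tip(.6)).astype(int); crop(im,u-80,v-60,u+80,v+60,5,'s6c.png')
shot('wrist','w6.png')
E
```

```text
9.025 [ 0.65445605 -0.01245987  0.16204548] 0.4457676352082397 [-1.13430102 -0.98086485 -2.17516348] [-0.06657567 -0.74575413  0.01163395]
```

View pics/s6c.png

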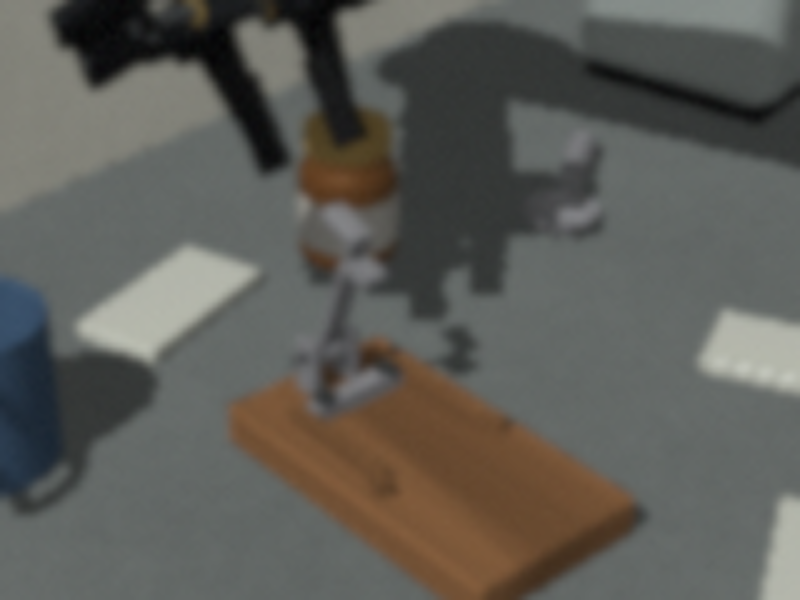

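View pics/w6.png

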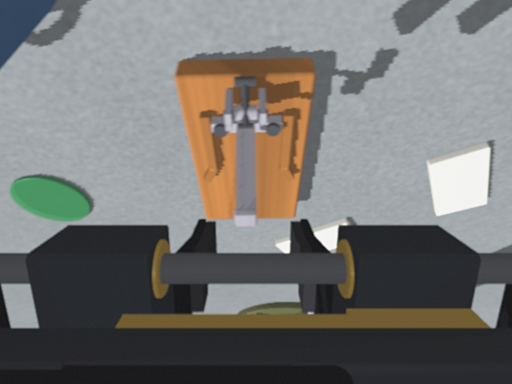

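```bash
python3 - <<'E'
from h import *
p,Q=rows(line([.655,-.0125,.24],RB(YAW,.2),4),dig=1)
rows(line([.383,-.275,.22],RB(.344),8,p,Q),p,Q,dig=1)
E
```

```text
[ -1.6, -0.1, 1.2, -0.002, 0.105, -0.003, -1.7, -0.2, 0.9, -0.003, 0.106, -0.003, -1.9, -0.1, 0.8, -0.002, 0.105, -0.003, -1.9, -0.2, 0.6, -0.002, 0.105, -0.003 ]
end [ 0.6556 -0.0123  0.2403]
[ 0.8, 3.7, 2.8, -0.059, 0.025, 0.006, 0.8, 3.5, 3.1, -0.059, 0.024, 0.006, 0.7, 3.3, 3.3, -0.059, 0.025, 0.006, 0.7, 3.1, 3.5, -0.059, 0.024, 0.006, 0.6, 2.9, 3.7, -0.059, 0.025, 0.006, 0.5, 2.7, 3.9, -0.059, 0.024, 0.006, 0.5, 2.5, 4.1, -0.059, 0.025, 0.006, 0.3, 2.1, 4.1, -0.059, 0.025, 0.006 ]
end [ 0.3833 -0.2744  0.22  ]
```

Emit:
{"method": "step_arm", "body": {
  "increments": [-1.6, -0.1, 1.2, -0.002, 0.105, -0.003, -1.7, -0.2, 0.9, -0.003, 0.106, -0.003, -1.9, -0.1, 0.8, -0.002, 0.105, -0.003, -1.9, -0.2, 0.6, -0.002, 0.105, -0.003, 0.8, 3.7, 2.8, -0.059, 0.025, 0.006, 0.8, 3.5, 3.1, -0.059, 0.024, 0.006, 0.7, 3.3, 3.3, -0.059, 0.025, 0.006, 0.7, 3.1, 3.5, -0.059, 0.024, 0.006, 0.6, 2.9, 3.7, -0.059, 0.025, 0.006, 0.5, 2.7, 3.9, -0.059, 0.024, 0.006, 0.5, 2.5, 4.1, -0.059, 0.025, 0.006, 0.3, 2.1, 4.1, -0.059, 0.025, 0.006],
  "fingers": 90
}}

```text
time: 10.62
position: [0.3823, -0.272, 0.217]
tool_rot: [2.031, 0.372, -2.032]
ft_force: [-0.1, -0.1, -0.2]
grip_width: 0.9
```

Emit:
{"method": "step_arm", "body": {
  "increments": [0, 0, 0, 0, 0, 0]
}}

```text
time: 10.75
position: [0.3802, -0.2741, 0.217]
tool_rot: [2.035, 0.363, -2.04]
ft_force: [0.4, 0.7, -0.5]
grip_width: 0.899
```

```bash
python3 - <<'E'
from h import *
s=ctrl.get_state(); print(s['time'],s['position'],s['grip_width'],s['ft_force'],Ro.from_matrix(RB(.344).T@Rt()).as_rotvec().round(3),s['joint_positions'])
im,P=shot('wrist','w7.png')
for r in ctrl.spot_point('wrist','tile_center')[:3]:
        X=toworld('wrist',r['xyz'],P); print(round(r['score'],2),X.round(4),proj('wrist',X,P).round(0))
E
```

```text
10.75 [ 0.38020869 -0.27413781  0.21701568] 0.8992170463266964 [ 0.35366851  0.69836811 -0.4889275 ] [-0.001 -0.001 -0.008] [ 0.87913465 -0.04574351 -0.29714394  1.87325238 -0.01800856  1.31942129
 -0.63930193]
0.94 [ 0.4816 -0.2416  0.0049] [257.  62.]
0.71 [ 0.3678 -0.0825  0.0064] [ 87. 113.]
```

View pics/w7.png

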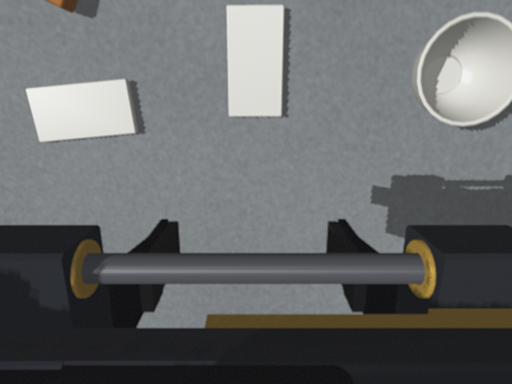

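```bash
python3 - <<'E'
from h import *
im=cv2.imread('pics/w7.png'); P=cam('wrist')
m=(im.min(2)>170).astype(np.uint8); c,_=cv2.findContours(m,cv2.RETR_EXTERNAL,cv2.CHAIN_APPROX_NONE)
for k in c:
    if cv2.contourArea(k)<1500: continue
    W=np.array([ray('wrist',*p,.01,P)[:2]*1000 for p in k[:,0]],np.float32); print(cv2.minAreaRect(W), k[:,0].mean(0))
for q in [(227,5),(283,5),(281,116),(229,116)]: print(ray('wrist',*q,.01,P).round(4))
p=np.array(ctrl.get_state()['position']);R=Rt()
print(R.T@(np.array([.4816,-.2416,.01])-p))
E
```

```text
((371.6028747558594, -73.22232055664062), (57.798763275146484, 109.368896484375), 25.46802520751953) [ 80.82432432 109.63175676]
((549.4158935546875, -445.3616943359375), (112.5896987915039, 97.42477416992188), 31.675214767456055) [460.64142195  67.36166924]
((483.2652282714844, -234.91064453125), (108.48095703125, 57.62126541137695), 19.93303871154785) [254.4202454   59.32515337]
[ 0.5248 -0.1904  0.01  ]
[ 0.544  -0.2434  0.01  ]
[ 0.4414 -0.2814  0.01  ]
[ 0.4219 -0.2279  0.01  ]
[ 0.2076146   0.007651   -0.10164033]
```

```bash
python3 - <<'E'
from h import *
R=RB(.347)
p,Q=rows(line([.448,-.250,.06],R,5),dig=1)
rows(line([.448,-.250,.003],R,4,p,Q),p,Q,dig=2)
E
```

```text
[ 3.2, 0.1, -1.3, 0.001, 0, 0.002, 3.1, 0, -1.4, 0, -0.001, 0.002, 3.2, 0.1, -1.3, 0.001, 0, 0.001, 3.1, 0, -1.4, 0.001, 0, 0.002, 3.2, 0.1, -1.3, 0, -0.001, 0.002 ]
end [ 0.4477 -0.2502  0.0596]
[ 1.41, 0, -0.01, 0, 0, 0, 1.42, -0.01, -0.01, 0, 0, 0, 1.41, 0, -0.01, 0, 0, 0, 1.42, 0, -0.01, 0, 0, 0 ]
end [ 0.448 -0.25   0.003]
```

Emit:
{"method": "step_arm", "body": {
  "increments": [3.2, 0.1, -1.3, 0.001, 0, 0.002, 3.1, 0, -1.4, 0, -0.001, 0.002, 3.2, 0.1, -1.3, 0.001, 0, 0.001, 3.1, 0, -1.4, 0.001, 0, 0.002, 3.2, 0.1, -1.3, 0, -0.001, 0.002, 0, 0, 0, 0, 0, 0]
}}

```text
time: 11.6
position: [0.448, -0.2472, 0.0576]
tool_rot: [2.03, 0.367, -2.034]
ft_force: [-0.2, -0.0, 0.6]
grip_width: 0.905
```

```bash
python3 - <<'E'
from h import *
print(ctrl.get_state()['position'],ctrl.get_state()['grip_width'])
rows(line([.448,-.250,.003],RB(.347),4),dig=2)
shot('wrist','w8.png')
E
```

```text
[ 0.44803618 -0.24722804  0.0576318 ] 0.905014690706257
[ 1.37, 0.07, 0.02, 0.001, 0, 0.001, 1.36, 0.07, 0.03, 0.002, 0.001, 0.002, 1.37, 0.07, 0.02, 0.001, 0, 0.001, 1.36, 0.07, 0.03, 0.001, 0, 0.002 ]
end [ 0.448 -0.25   0.003]
```

View pics/w8.png

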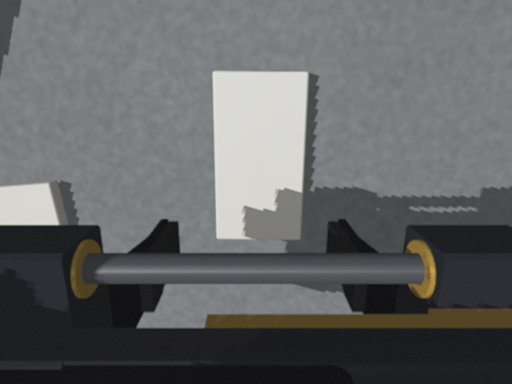

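```bash
python3 - <<'E'
from h import *
P=cam('wrist');R=Rt();p=np.array(ctrl.get_state()['position'])
for q in [(217,239),(301,239),(213,72),(308,72)]:
    X=ray('wrist',*q,.01,P); print(X.round(4),'fwd,left',(-(R[:,2]@(X-p))).round(4),(-(R[:,1]@(X-p))).round(4))
E
```

```text
[ 0.4173 -0.2338  0.01  ] fwd,left -0.0242 0.0246
[ 0.4373 -0.2885  0.01  ] fwd,left -0.0241 -0.0337
[ 0.5206 -0.1968  0.01  ] fwd,left 0.0855 0.0238
[ 0.5403 -0.2509  0.01  ] fwd,left 0.0855 -0.0337
```

Emit:
{"method": "step_arm", "body": {
  "increments": [1.3, 0.06, 0.1, 0, 0, 0, 1.3, 0.06, 0.1, 0, 0, 0, 1.3, 0.06, 0.1, 0, 0, 0, 1.3, 0.06, 0.1, 0, 0, 0, 0, 0, 0, 0, 0, 0]
}}

```text
time: 12.28
position: [0.444, -0.2545, 0.0068]
tool_rot: [2.034, 0.358, -2.035]
ft_force: [0.8, -0.5, 0.3]
grip_width: 0.897
```

Emit:
{"method": "step_arm", "body": {
  "increments": [0.2, 0, 0, 0, 0, 0, 0, 0, 0, 0, 0, 0]
}}

```text
time: 12.52
position: [0.4454, -0.255, 0.0064]
tool_rot: [2.035, 0.356, -2.031]
ft_force: [-0.2, 0.4, -0.3]
grip_width: 0.9
```

```bash
python3 - <<'E'
from h import *
s=ctrl.get_state();print(s['position'],s['grip_width'],s['ft_force'])
im,P=shot('side','s9.png'); u,v=proj('side',[.47,-.24,.02]).astype(int); crop(im,u-80,v-60,u+80,v+60,5,'s9c.png')
E
```

```text
[ 0.44541205 -0.25499507  0.00641237] 0.8997345902855748 [-0.20491683  0.42573652 -0.33115886]
```

View pics/s9c.png

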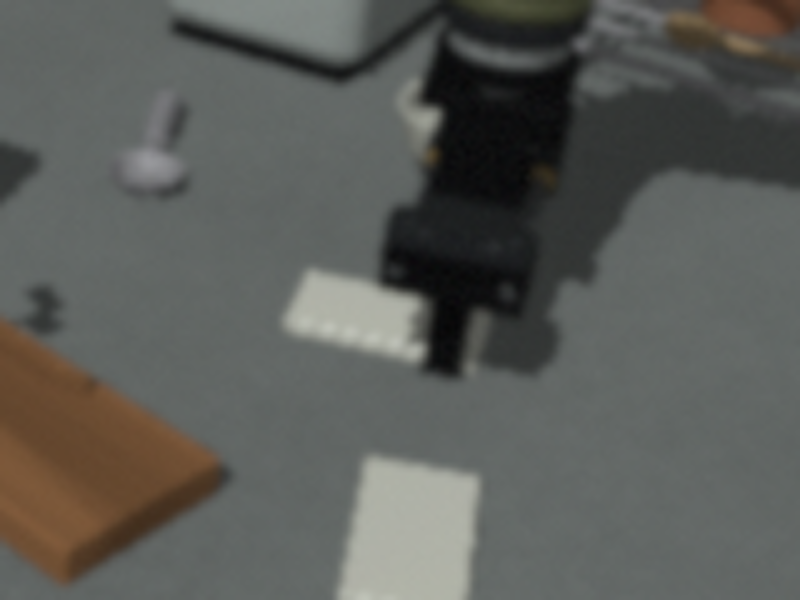

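Emit:
{"method": "step_arm", "body": {
  "increments": [0.3, 0, 0, 0, 0, 0, 0, 0, 0, 0, 0, 0]
}}

```text
time: 12.82
position: [0.445, -0.2548, 0.003]
tool_rot: [2.035, 0.356, -2.032]
ft_force: [0.4, 0.0, -0.1]
grip_width: 0.898
```

Emit:
{"method": "step_arm", "body": {
  "increments": [0, 0, 0, 0, 0, 0, 0, 0, 0, 0, 0, 0, 0, 0, 0, 0, 0, 0, 0, 0, 0, 0, 0, 0],
  "fingers": 0,
  "force": 35
}}

```text
time: 13.32
position: [0.4448, -0.2545, 0.0031]
tool_rot: [2.035, 0.357, -2.033]
ft_force: [-1.1, 1.2, 1.9]
grip_width: 0.662
```

```bash
python3 - <<'E'
from h import *
s=ctrl.get_state();print(s['position'],s['grip_width']*87,s['ft_force'])
shot('wrist','w10.png')
E
```

```text
[ 0.44478254 -0.25447348  0.0031107 ] 57.57715323202342 [-1.14282333  1.1986457   1.8558328 ]
```

View pics/w10.png

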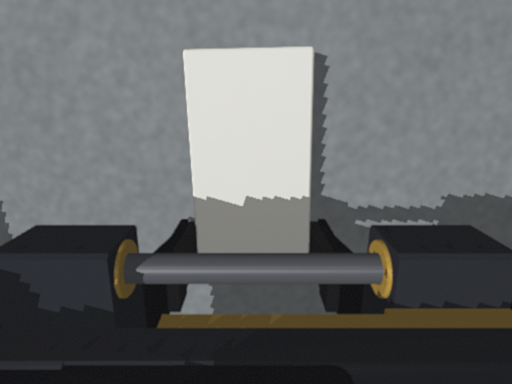

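Emit:
{"method": "step_arm", "body": {
  "increments": [-0.5, 0, 0, 0, 0, 0, -1, 0, 0, 0, 0, 0, -2, 0, 0, 0, 0, 0, -2, 0, 0, 0, 0, 0, 0, 0, 0, 0, 0, 0]
}}

```text
time: 14.0
position: [0.4466, -0.2559, 0.0601]
tool_rot: [2.037, 0.352, -2.027]
ft_force: [0.6, -0.2, -2.2]
grip_width: 0.662
```

```bash
cat >> h.py <<'E'
O=H-.08*BX; O[2]=0
def bd(x,y,z): return O+BX*x+BY*y+np.array([0,0,z])
def tob(X): d=np.array(X)-O; return np.array([d@BX,d@BY,d[2]])
E
python3 - <<'E'
from h import *
s=ctrl.get_state();print(s['time'],s['position'],s['grip_width']*87,s['ft_force'],O)
shot('wrist','w11.png')
im,P=shot('side','s11.png'); u,v=proj('side',[.47,-.24,.04]).astype(int); crop(im,u-80,v-60,u+80,v+60,5,'s11c.png')
p,Q=rows(line(bd(-.13,0,.1),RB(YAW),8),dig=1)
E
```

```text
14.0 [ 0.44656669 -0.25593891  0.06014085] 57.56042539056337 [ 0.59381939 -0.17510525 -2.19806684] [ 0.56628632 -0.00292937  0.        ]
[ -0.5, -3.2, -1.1, 0.059, 0, 0, -0.5, -3.2, -0.8, 0.06, 0, 0, -0.6, -3.3, -0.7, 0.059, -0.001, 0, -0.5, -3.4, -0.4, 0.06, 0, 0, -0.5, -3.3, -0.3, 0.059, 0, 0, -0.5, -3.4, -0.1, 0.059, 0, 0, -0.6, -3.3, 0.1, 0.06, 0, 0, -0.5, -3.4, 0.4, 0.059, 0, 0 ]
end [0.4371 0.014  0.1001]
```

View pics/w11.png

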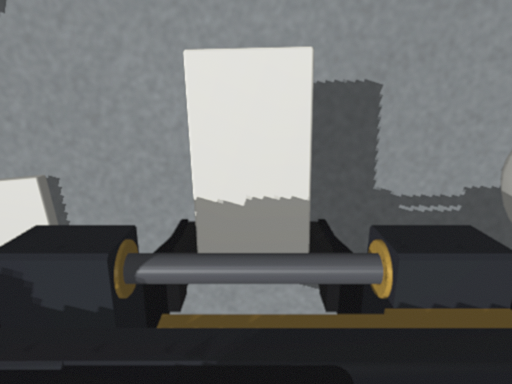

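View pics/s11c.png

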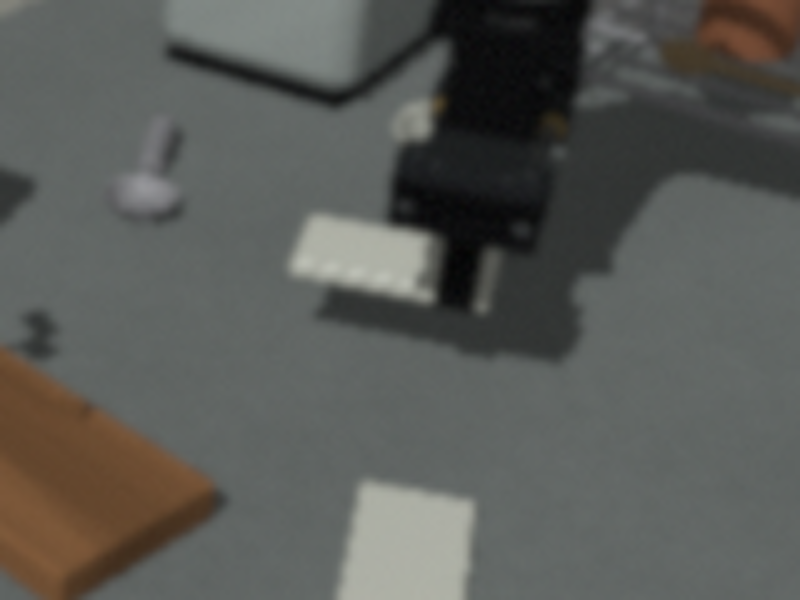

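Emit:
{"method": "step_arm", "body": {
  "increments": [-0.5, -3.2, -1.1, 0.059, 0, 0, -0.5, -3.2, -0.8, 0.06, 0, 0, -0.6, -3.3, -0.7, 0.059, 0, 0, -0.5, -3.4, -0.4, 0.06, 0, 0, -0.5, -3.3, -0.3, 0.059, 0, 0, -0.5, -3.4, -0.1, 0.059, 0, 0, -0.6, -3.3, 0.1, 0.06, 0, 0, -0.5, -3.4, 0.4, 0.059, 0, 0, 0, 0, 0, 0, 0, 0, 0, 0, 0, 0, 0, 0]
}}

```text
time: 15.35
position: [0.4366, 0.0134, 0.0996]
tool_rot: [-2.155, 0.138, 2.155]
ft_force: [-0.3, -0.6, -1.3]
grip_width: 0.656
```

```bash
python3 - <<'E'
from h import *
s=ctrl.get_state();print(s['time'],s['position'],tob(s['position']),s['grip_width']*87,s['ft_force'],Ro.from_matrix(RB(YAW).T@Rt()).as_rotvec().round(3))
shot('wrist','w12.png')
shot('side','s12.png')
E
```

```text
15.35 [0.43658452 0.01339197 0.0996    ] [-0.13072374 -0.00049944  0.0996    ] 57.078447062869174 [-0.27094008 -0.60574789 -1.31778931] [-0. -0. -0.]
```

View pics/w12.png

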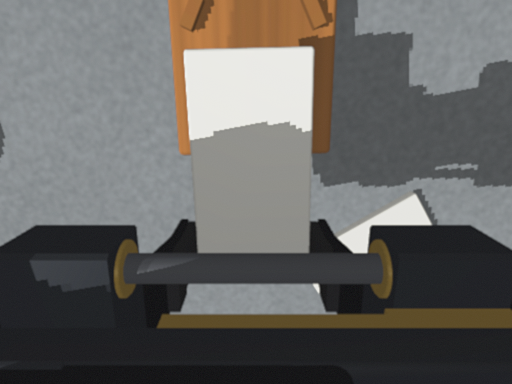

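View pics/s12.png

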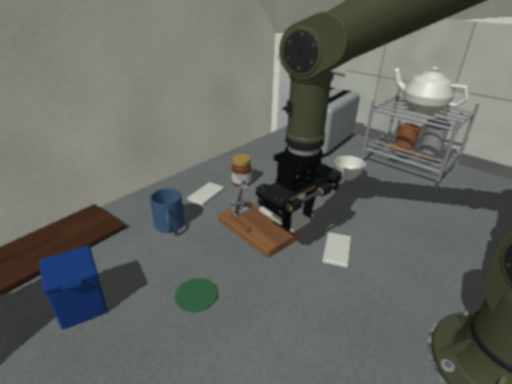

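```bash
python3 - <<'E'
from h import *
im=cv2.imread('pics/w12.png')[:,:,::-1]; P=cam('wrist')
crop(im,160,0,350,165,4,'w12c.png')
for n,q,z in [('tFL',(185,50),.1066),('tFR',(313,47),.1066),('tL',(195,200),.1066),('tR',(310.5,200),.1066),('bL',(180,154),.025),('bR',(330,153),.025),('bLt',(172,10),.025),('bRt',(335.5,10),.025)]:
    print(n,tob(ray('wrist',*q,z,P)).round(4))
E
```

```text
tFL [-0.0393  0.0279  0.1066]
tFR [-0.0382 -0.0281  0.1066]
tL [-0.1081  0.0268  0.1066]
tR [-0.1082 -0.0301  0.1066]
bL [-0.0991  0.051   0.025 ]
bR [-0.0986 -0.0575  0.025 ]
bLt [-0.005   0.0504  0.025 ]
bRt [-0.0052 -0.0554  0.025 ]
```

View pics/w12c.png

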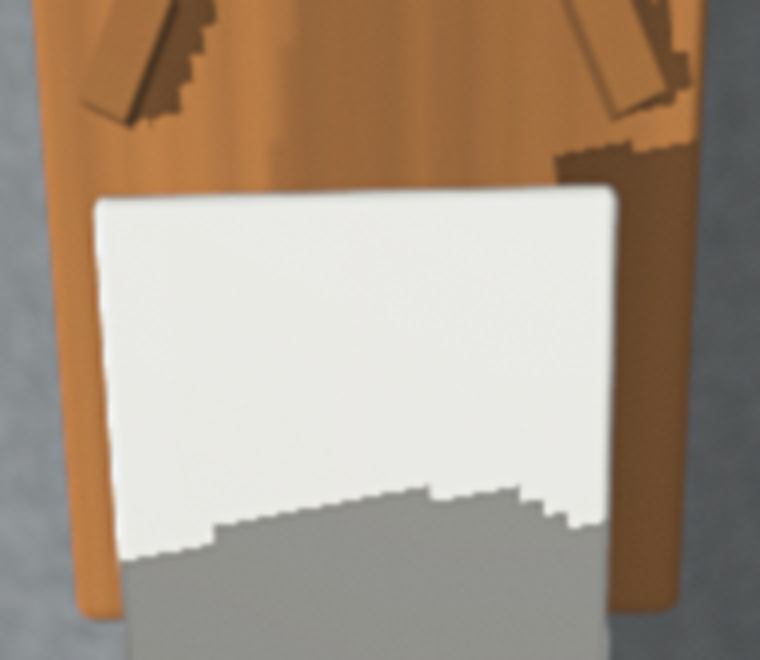

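```bash
python3 - <<'E'
from h import *
p,Q=rows(line(bd(-.122,0,.04),RB(YAW-.02),4),dig=1)
rows(line(bd(-.122,0,.029),RB(YAW-.02),4,p,Q),p,Q)
E
```

```text
[ 1.5, 0, -0.2, 0.005, 0, 0, 1.5, 0, -0.2, 0.004, 0, 0, 1.5, -0.1, -0.2, 0.005, 0, 0.001, 1.5, 0, -0.3, 0.005, 0, 0 ]
end [0.4458 0.0127 0.0397]
[ 0.27, 0, 0.01, 0, 0, 0, 0.27, 0, 0.01, 0, 0, 0, 0.27, 0, 0.02, 0, 0, 0, 0.26, 0, 0.01, 0, 0, 0 ]
end [0.4453 0.0128 0.029 ]
```

Emit:
{"method": "step_arm", "body": {
  "increments": [1.5, 0, -0.2, 0.005, 0, 0, 1.5, 0, -0.2, 0.005, 0, 0, 1.5, -0.1, -0.2, 0.005, 0, 0, 1.5, 0, -0.3, 0.005, 0, 0, 0.27, 0, 0, 0, 0, 0, 0.27, 0, 0, 0, 0, 0, 0.27, 0, 0, 0, 0, 0, 0, 0, 0, 0, 0, 0, 0, 0, 0, 0, 0, 0]
}}

```text
time: 16.58
position: [0.4465, 0.0138, 0.0325]
tool_rot: [-2.146, 0.159, 2.142]
ft_force: [0.6, 0.4, -2.2]
grip_width: 0.661
```

```bash
python3 - <<'E'
from h import *
s=ctrl.get_state();print(s['time'],tob(s['position']),s['grip_width']*87,s['ft_force'],s['torque'],Ro.from_matrix(RB(YAW-.02).T@Rt()).as_rotvec().round(3))
im,P=shot('side','s13.png'); u,v=proj('side',bd(-.05,0,.04)).astype(int); crop(im,u-80,v-60,u+80,v+60,5,'s13c.png')
im,P=shot('wrist','w13.png'); 
E
```

```text
16.575 [-0.12094379  0.00121615  0.03253237] 57.51632625577212 [ 0.61194839  0.40835364 -2.15274743] [0.05705474 0.09336184 0.03943262] [-0.     0.002 -0.001]
```

View pics/s13c.png

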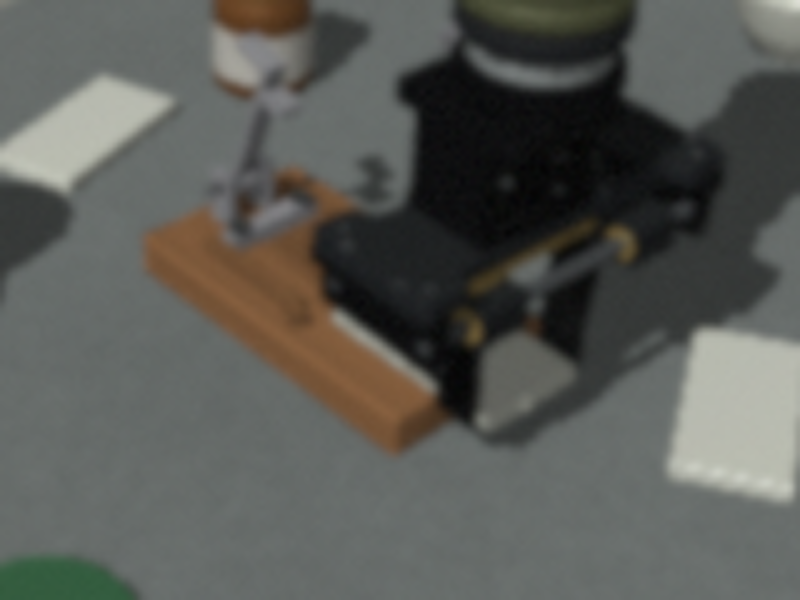

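View pics/w13.png

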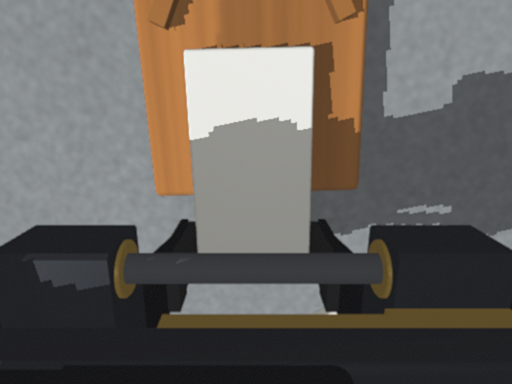

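```bash
python3 - <<'E'
from h import *
im=cv2.imread('pics/w13.png')[:,:,::-1]; P=cam('wrist')
crop(im,125,0,375,200,3,'w13c.png')
z=.0395
for n,q,z in [('tFL',(185,50),z),('tFR',(313,47),z),('tL',(195,200),z),('tR',(310.5,200),z),('bL',(157.5,194),.025),('bR',(358,188),.025),('bLt',(136,10),.025),('bRt',(366,10),.025)]:
    print(n,tob(ray('wrist',*q,z,P)).round(4))
E
```

```text
tFL [-0.0292  0.0283  0.0395]
tFR [-0.0291 -0.0276  0.0395]
tL [-0.098   0.0285  0.0395]
tR [-0.0991 -0.0283  0.0395]
bL [-0.0988  0.0511  0.025 ]
bR [-0.0976 -0.056   0.025 ]
bLt [-0.0096  0.0525  0.025 ]
bRt [-0.0118 -0.0543  0.025 ]
```

View pics/w13c.png

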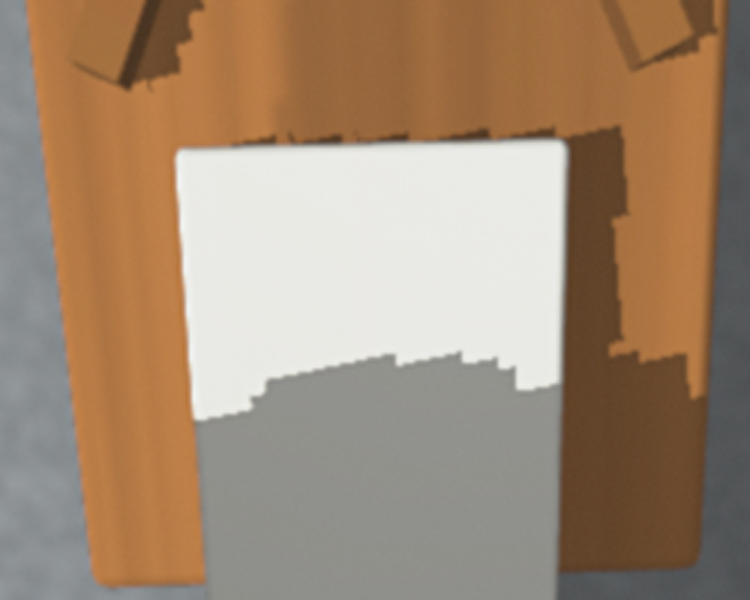

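Emit:
{"method": "step_arm", "body": {
  "increments": [0.1, 0.15, 0, -0.01, 0, 0, 0.1, 0, 0, 0, 0, 0, 0.1, 0, 0, 0, 0, 0, 0, 0, 0, 0, 0, 0, 0, 0, 0, 0, 0, 0]
}}

```text
time: 17.3
position: [0.4461, 0.0125, 0.0292]
tool_rot: [-2.15, 0.148, 2.148]
ft_force: [0.4, -0.0, -1.8]
grip_width: 0.658
```

```bash
python3 - <<'E'
from h import *
s=ctrl.get_state();print(s['time'],tob(s['position']),s['ft_force'],s['torque'])
E
```

```text
17.3 [-0.12117395 -0.00019609  0.02923015] [ 0.43306742 -0.04199391 -1.82683163] [0.03963314 0.10873798 0.02993348]
```

Emit:
{"method": "step_arm", "body": {
  "increments": [0.1, 0, 0, 0, 0, 0, 0, 0, -0.5, 0, 0, 0, 0, 0, -0.5, 0, 0, 0, 0, 0, -0.5, 0, 0, 0, 0, 0, -0.5, 0, 0, 0, 0, 0, -0.5, 0, 0, 0, 0, 0, 0, 0, 0, 0]
}}

```text
time: 18.18
position: [0.4715, 0.009, 0.0283]
tool_rot: [-2.151, 0.148, 2.147]
ft_force: [0.5, 0.6, -1.4]
grip_width: 0.661
```

```bash
python3 - <<'E'
from h import *
s=ctrl.get_state();print(s['time'],tob(s['position']),s['ft_force'],s['torque'])
im,P=shot('wrist','w14.png'); crop(im,125,0,375,200,3,'w14c.png')
z=s['position'][2]+.007
E
```

```text
18.175 [-0.09554945 -0.00041402  0.02833534] [ 0.46583611  0.55809666 -1.3556177 ] [0.06037859 0.0119145  0.03978347]
```

View pics/w14c.png

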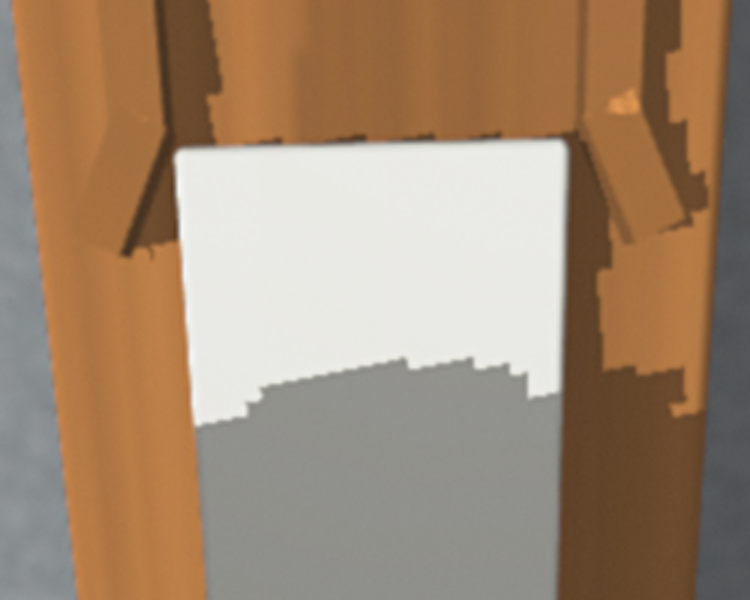

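Emit:
{"method": "step_arm", "body": {
  "increments": [0.05, 0.04, -0.4, 0, 0, 0, 0, 0, -0.5, 0, 0, 0, 0, 0, -0.5, 0, 0, 0, 0, 0, -0.5, 0, 0, 0, 0, 0, -0.5, 0, 0, 0, 0, 0, -0.5, 0, 0, 0, 0, 0, 0, 0, 0, 0]
}}

```text
time: 19.1
position: [0.4994, 0.005, 0.0281]
tool_rot: [-2.15, 0.148, 2.149]
ft_force: [-3.1, 0.7, 4.0]
grip_width: 0.662
```

```bash
python3 - <<'E'
from h import *
s=ctrl.get_state();print(s['time'],tob(s['position']),s['ft_force'],s['torque'])
im,P=shot('wrist','w15.png'); crop(im,125,0,375,200,3,'w15c.png')
E
```

```text
19.1 [-0.06739368 -0.00079437  0.02811338] [-3.06414807  0.70396433  3.97921807] [0.35953138 0.60777579 0.05615679]
```

View pics/w15c.png

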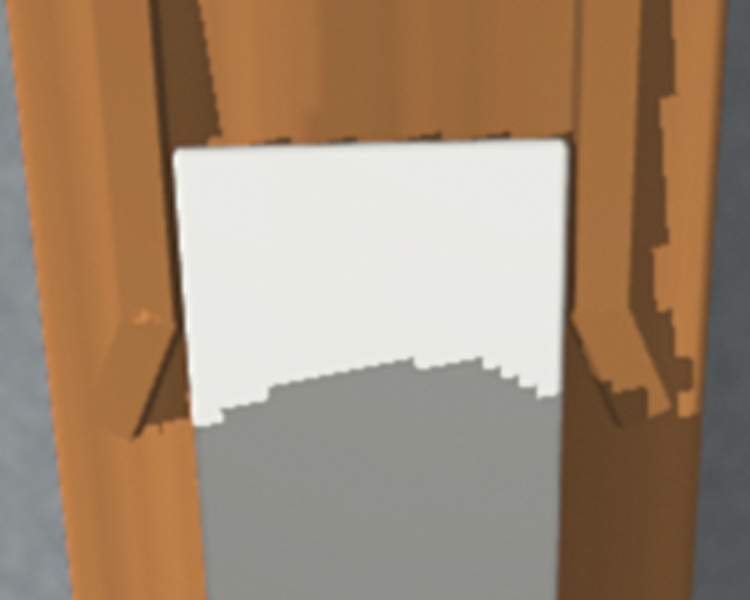

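Emit:
{"method": "step_arm", "body": {
  "increments": [-0.1, -0.03, -0.2, 0, 0, 0, 0, 0, -0.5, 0, 0, 0, 0, 0, -0.5, 0, 0, 0, 0, 0, -0.3, 0, 0, 0, 0, 0, 0, 0, 0, 0]
}}

```text
time: 19.77
position: [0.5147, 0.0027, 0.0287]
tool_rot: [-2.15, 0.148, 2.148]
ft_force: [-0.4, -1.3, -1.5]
grip_width: 0.661
```

```bash
python3 - <<'E'
from h import *
s=ctrl.get_state();print(s['time'],tob(s['position']),s['ft_force'],s['torque'])
im,P=shot('wrist','w16.png'); crop(im,125,0,375,200,3,'w16c.png')
E
```

```text
19.775 [-0.0519201  -0.00104348  0.02870804] [-0.42858766 -1.3220103  -1.52518457] [ 0.04885059  0.04556857 -0.02064018]
```

View pics/w16c.png

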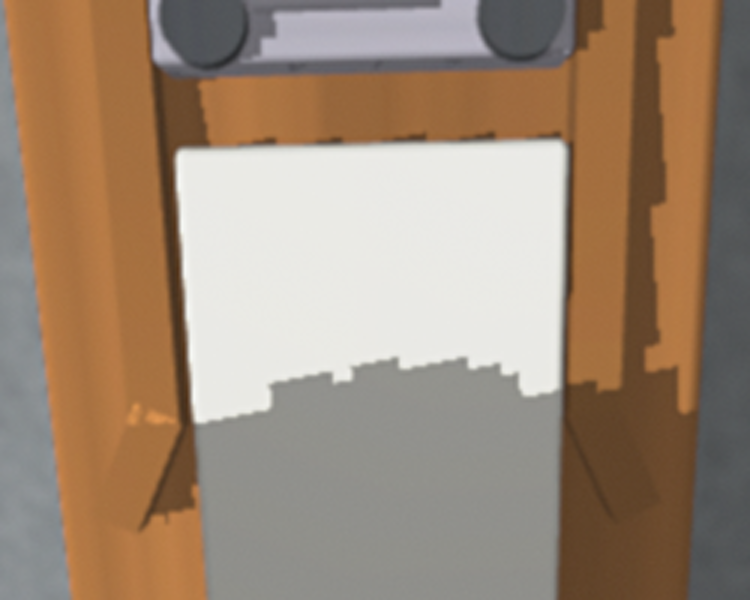

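Emit:
{"method": "step_arm", "body": {
  "increments": [0, -0.04, -0.2, 0, 0, 0, 0, 0, -0.2, 0, 0, 0, 0, 0, -0.2, 0, 0, 0, 0, 0, 0, 0, 0, 0]
}}

```text
time: 20.32
position: [0.5206, 0.0023, 0.0289]
tool_rot: [-2.151, 0.148, 2.148]
ft_force: [0.4, 0.4, -1.2]
grip_width: 0.663
```

Emit:
{"method": "step_arm", "body": {
  "increments": [0.05, 0, -0.15, 0, 0, 0, 0, 0, -0.15, 0, 0, 0]
}}

```text
time: 20.58
position: [0.5234, 0.0019, 0.0283]
tool_rot: [-2.15, 0.148, 2.148]
ft_force: [0.3, -0.8, -1.2]
grip_width: 0.661
```

```bash
python3 - <<'E'
from h import *
s=ctrl.get_state();print(s['time'],tob(s['position']),s['ft_force'],s['torque'],np.array(s['ft_force'])@BX)
im,P=shot('wrist','w17.png'); crop(im,125,0,375,200,3,'w17c.png')
E
```

```text
20.575 [-0.04318469 -0.00069729  0.02831721] [ 0.25418772 -0.83182121 -1.22399109] [0.0478308  0.14514419 0.00526471] 0.35908325377040706
```

View pics/w17c.png

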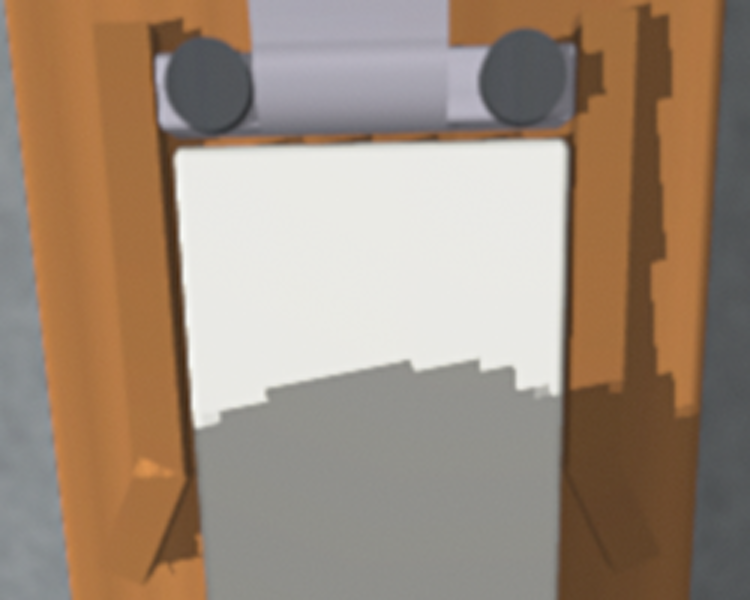

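Emit:
{"method": "step_arm", "body": {
  "increments": [0.05, 0, -0.1, 0, 0, 0, 0, 0, -0.1, 0, 0, 0, 0, 0, 0, 0, 0, 0]
}}

```text
time: 21.0
position: [0.5246, 0.0018, 0.0281]
tool_rot: [-2.149, 0.148, 2.15]
ft_force: [-4.4, 0.1, 4.8]
grip_width: 0.657
```

Emit:
{"method": "step_arm", "body": {
  "increments": [0, 0, -0.1, 0, 0, 0, 0, 0, 0, 0, 0, 0]
}}

```text
time: 21.25
position: [0.5255, 0.0019, 0.0281]
tool_rot: [-2.149, 0.148, 2.15]
ft_force: [-4.5, 0.8, 4.6]
grip_width: 0.656
```

Emit:
{"method": "step_arm", "body": {
  "increments": [0, 0, -0.1, 0, 0, 0, 0, 0, 0, 0, 0, 0]
}}

```text
time: 21.5
position: [0.5256, 0.0018, 0.0281]
tool_rot: [-2.147, 0.148, 2.152]
ft_force: [-7.2, 0.5, 9.1]
grip_width: 0.657
```

Emit:
{"method": "step_arm", "body": {
  "increments": [-0.1, 0, 0, 0, 0, 0, 0, 0, 0, 0, 0, 0]
}}

```text
time: 21.75
position: [0.5255, 0.0017, 0.0281]
tool_rot: [-2.147, 0.148, 2.152]
ft_force: [-5.9, 0.6, 1.5]
grip_width: 0.66
```

```bash
python3 - <<'E'
from h import *
s=ctrl.get_state();print(s['time'],tob(s['position']),s['ft_force'],s['torque'],np.array(s['ft_force'])@BX)
im,P=shot('wrist','w18.png'); crop(im,125,0,375,200,3,'w18c.png')
E
```

```text
21.75 [-0.04099947 -0.000612    0.02813752] [-5.85029112  0.59792618  1.48468742] [0.3843874  1.25300475 0.13854935] -5.878599969726941
```

View pics/w18c.png

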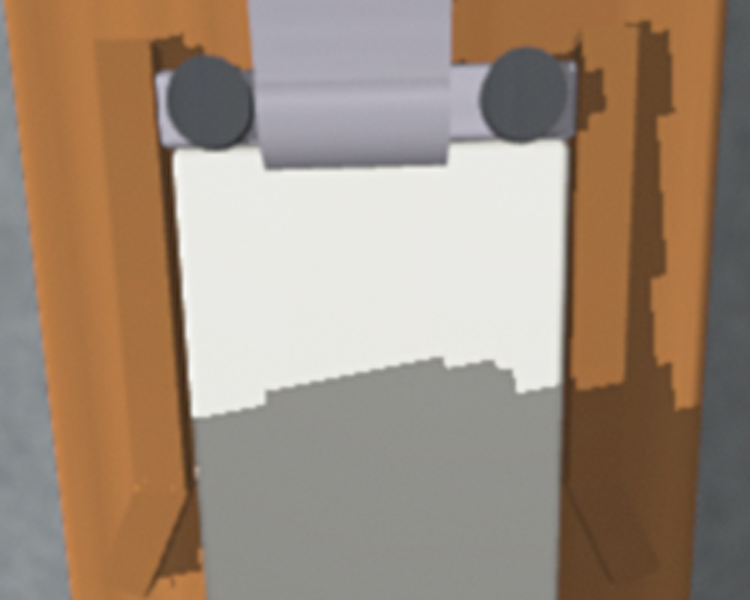

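Emit:
{"method": "step_arm", "body": {
  "increments": [-0.05, 0, -0.07, 0, 0, 0, 0, 0, 0, 0, 0, 0, 0, 0, 0, 0, 0, 0]
}}

```text
time: 22.18
position: [0.5256, 0.0017, 0.0282]
tool_rot: [-2.145, 0.148, 2.154]
ft_force: [-7.5, 1.3, 0.3]
grip_width: 0.66
```

```bash
python3 - <<'E'
from h import *
s=ctrl.get_state();print(s['time'],tob(s['position']),s['ft_force'],s['torque'],np.array(s['ft_force'])@BX)
E
```

```text
22.175 [-0.0409877  -0.00059843  0.0281726 ] [-7.50950265  1.26688598  0.31880743] [0.34270774 1.44725871 0.10063224] -7.610081833808288
```

Emit:
{"method": "step_arm", "body": {
  "increments": [0, 0, 0, 0, 0, 0, 0, 0, 0, 0, 0, 0, 0, 0, 0, 0, 0, 0],
  "fingers": 82
}}

```text
time: 22.55
position: [0.5291, 0.0011, 0.0298]
tool_rot: [-2.152, 0.149, 2.145]
ft_force: [0.2, -0.1, -0.5]
grip_width: 0.808
```

Emit:
{"method": "step_arm", "body": {
  "increments": [-0.5, 0, 0, 0, 0, 0, -1.5, 0, 0, 0, 0, 0, -3, 0, 0, 0, 0, 0, -5, 0, 0, 0, 0, 0, -5, 0, 0, 0, 0, 0, -5, 0, 0, 0, 0, 0, 0, 0, 0, 0, 0, 0]
}}

```text
time: 23.42
position: [0.5307, 0.0016, 0.2352]
tool_rot: [-2.162, 0.149, 2.137]
ft_force: [-0.5, -0.1, -1.3]
grip_width: 0.817
```

```bash
python3 - <<'E'
from h import *
s=ctrl.get_state();print(s['time'],s['position'],s['ft_force'],s['grip_width'])
im,P=shot('wrist','w19.png')
p,Q=rows(line([.667,-.016,.24],RB(YAW,.3),6),dig=1)
p,Q=rows(line([.667,-.0149,.1834],RB(YAW,.6),4,p,Q),p,Q,dig=2)
E
```

```text
23.425 [0.53066585 0.00157801 0.23522771] [-0.46042123 -0.11238037 -1.25167979] 0.8169958907715401
[ -0.1, 0, -2.3, -0.002, -0.051, 0, -0.2, -0.1, -2.3, -0.001, -0.051, 0.001, -0.4, 0, -2.3, -0.002, -0.051, 0, -0.4, 0, -2.3, -0.001, -0.052, 0, -0.6, 0, -2.2, -0.002, -0.051, 0.001, -0.7, 0, -2.2, -0.001, -0.051, 0 ]
end [ 0.6665 -0.0162  0.2399]
[ 1.35, -0.03, -0.43, 0, -0.075, 0, 1.31, -0.04, -0.52, 0, -0.075, 0, 1.26, -0.03, -0.62, 0, -0.075, 0, 1.22, -0.04, -0.72, 0, -0.075, 0 ]
end [ 0.667  -0.0149  0.1834]
```

View pics/w19.png

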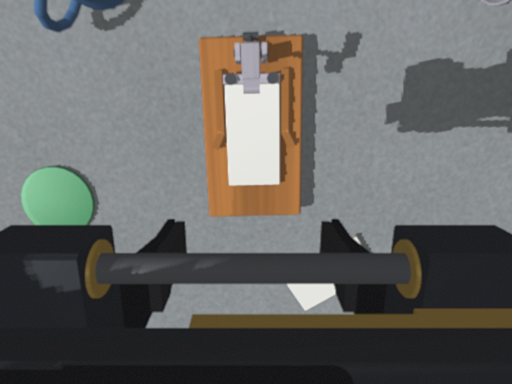

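```bash
python3 - <<'E'
from h import *
im=cv2.imread('pics/w19.png')[:,:,::-1]; crop(im,195,25,310,220,4,'w19c.png')
crop(im,205,30,300,100,8,'w19d.png')
E
```

```text
(no output)
```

View pics/w19d.png

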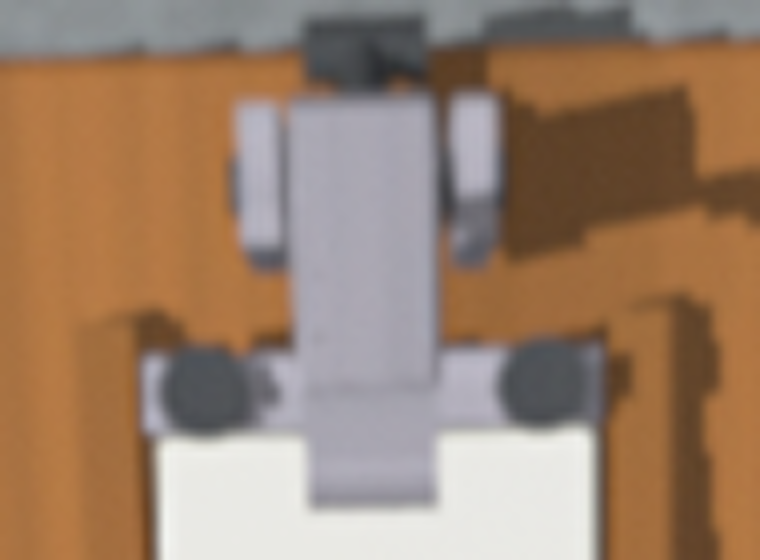

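Emit:
{"method": "step_arm", "body": {
  "increments": [-0.1, 0, -2.3, 0, -0.051, 0, -0.2, -0.1, -2.3, 0, -0.051, 0, -0.4, 0, -2.3, 0, -0.051, 0, -0.4, 0, -2.3, 0, -0.051, 0, -0.6, 0, -2.2, 0, -0.051, 0, -0.7, 0, -2.2, 0, -0.051, 0],
  "fingers": 50
}}

```text
time: 24.22
position: [0.6652, -0.0172, 0.2348]
tool_rot: [-1.786, 0.123, 2.444]
ft_force: [0.4, -0.8, 0.5]
grip_width: 0.502
```

```bash
python3 - <<'E'
from h import *
print(Ro.from_matrix(RB(YAW,.3).T@Rt()).as_rotvec().round(3))
p,Q=rows(line([.667,-.0149,.1834],RB(YAW,.6),4),dig=2)
E
```

```text
[ 0.009 -0.009 -0.004]
[ 1.21, -0.06, -0.43, -0.002, -0.073, 0.001, 1.18, -0.07, -0.51, -0.002, -0.073, 0.001, 1.14, -0.06, -0.6, -0.002, -0.073, 0.002, 1.09, -0.07, -0.68, -0.002, -0.072, 0.001 ]
end [ 0.667  -0.0149  0.1834]
```

Emit:
{"method": "step_arm", "body": {
  "increments": [1.21, -0.06, -0.43, -0.002, -0.073, 0.001, 1.18, -0.07, -0.51, -0.002, -0.073, 0.001, 1.14, -0.06, -0.6, -0.002, -0.073, 0.002, 1.09, -0.07, -0.68, -0.002, -0.072, 0.001, 0, 0, 0, 0, 0, 0]
}}

```text
time: 24.85
position: [0.6645, -0.0181, 0.181]
tool_rot: [-1.427, 0.107, 2.668]
ft_force: [-0.6, 0.3, 1.2]
grip_width: 0.498
```

```bash
python3 - <<'E'
from h import *
s=ctrl.get_state();print(s['time'],s['position'],s['ft_force'],s['grip_width'])
p,Q=rows(line([.6217,-.0095,.118],RB(YAW,.6),5),dig=2)
im,P=shot('side','s20.png'); u,v=proj('side',tip(.6)).astype(int); crop(im,u-80,v-60,u+80,v+60,5,'s20c.png')
shot('wrist','w20.png')
E
```

```text
24.85 [ 0.66449981 -0.0180903   0.18095171] [-0.58066593  0.27314365  1.17397065] 0.49777258432749466
[ 1.53, -0.07, 0.03, -0.002, -0.002, -0.001, 1.53, -0.06, 0.02, -0.002, -0.003, -0.001, 1.53, -0.07, 0.02, -0.001, -0.002, -0.001, 1.53, -0.06, 0.02, -0.002, -0.003, 0, 1.53, -0.06, 0.01, -0.002, -0.002, -0.001 ]
end [ 0.6217 -0.0095  0.118 ]
```

View pics/s20c.png

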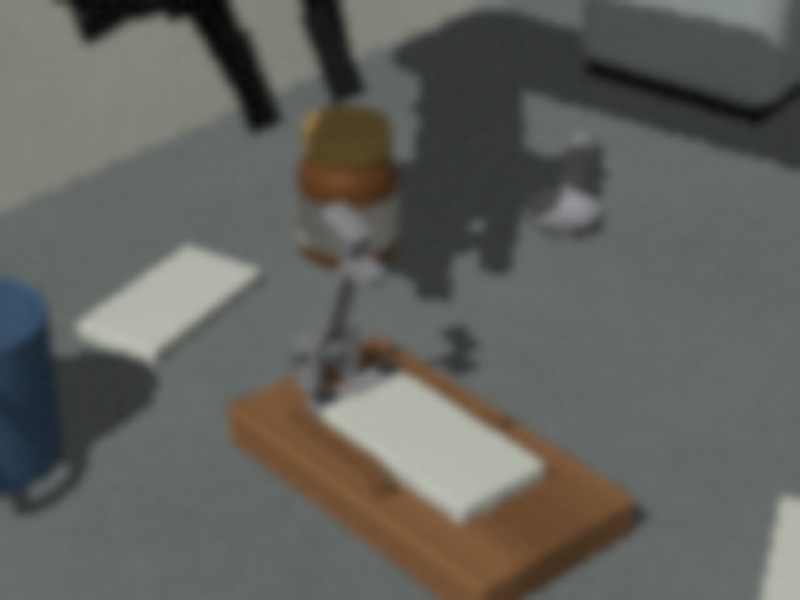

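View pics/w20.png

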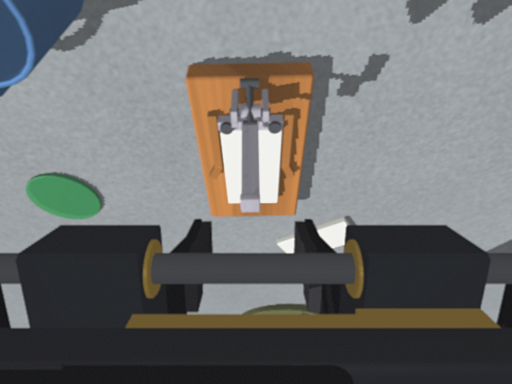

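Emit:
{"method": "step_arm", "body": {
  "increments": [1.53, -0.07, 0.03, 0, 0, 0, 1.53, -0.07, 0.02, 0, 0, 0, 1.53, -0.07, 0.02, 0, 0, 0, 1.53, -0.07, 0.02, 0, 0, 0, 1.4, -0.06, 0.01, 0, 0, 0, 0, 0, 0, 0, 0, 0]
}}

```text
time: 25.7
position: [0.6234, -0.0048, 0.1239]
tool_rot: [-1.436, 0.088, 2.663]
ft_force: [-0.1, 0.1, 0.4]
grip_width: 0.498
```

```bash
python3 - <<'E'
from h import *
s=ctrl.get_state();print(s['time'],s['position'],s['ft_force'],s['grip_width'],Ro.from_matrix(RB(YAW,.6).T@Rt()).as_rotvec().round(3))
im,P=shot('side','s21.png'); u,v=proj('side',tip(.6)).astype(int); crop(im,u-80,v-60,u+80,v+60,5,'s21c.png')
shot('wrist','w21.png')
E
```

```text
25.7 [ 0.62336176 -0.00483409  0.1239452 ] [-0.12117068  0.14046269  0.377419  ] 0.49783994212134736 [-0.002  0.018 -0.002]
```

View pics/s21c.png

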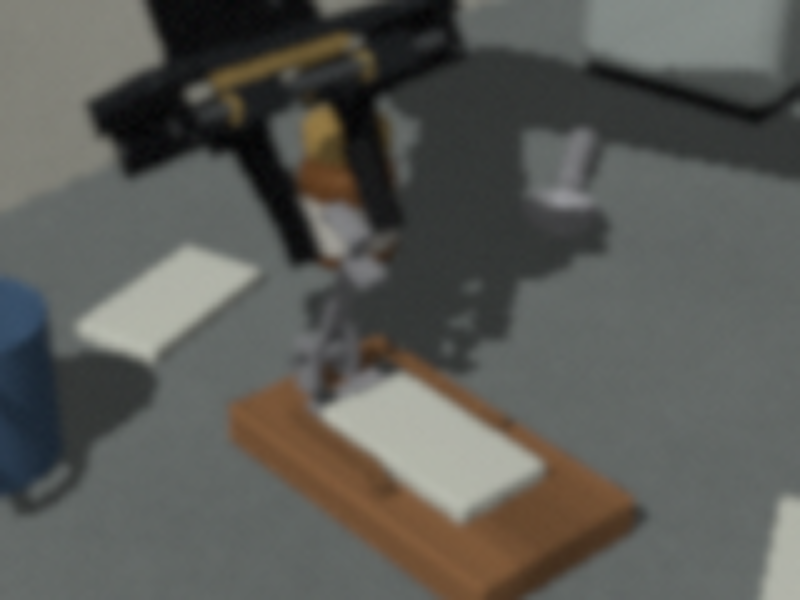

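View pics/w21.png

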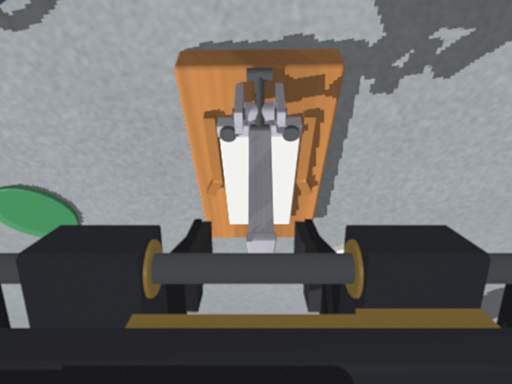

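```bash
python3 - <<'E'
from h import *
rows(line([.6217,-.0095,.118],RB(YAW,.6),2),dig=2)
E
```

```text
[ 0.33, 0.21, -0.08, 0, -0.01, 0.001, 0.32, 0.21, -0.09, 0.001, -0.01, 0.001 ]
end [ 0.6217 -0.0095  0.118 ]
```

Emit:
{"method": "step_arm", "body": {
  "increments": [0.33, 0.21, -0.08, 0, -0.01, 0, 0.32, 0.21, -0.09, 0, -0.01, 0, 0, 0, 0, 0, 0, 0]
}}

```text
time: 26.18
position: [0.6211, -0.0109, 0.1157]
tool_rot: [-1.406, 0.093, 2.677]
ft_force: [0.4, 0.3, -0.4]
grip_width: 0.496
```

```bash
python3 - <<'E'
from h import *
s=ctrl.get_state();print(s['time'],s['position'],s['ft_force'],s['grip_width'],Ro.from_matrix(RB(YAW,.6).T@Rt()).as_rotvec().round(3))
E
```

```text
26.175 [ 0.62109057 -0.01094425  0.11566891] [ 0.43461885  0.31309955 -0.40340029] 0.4962866471014778 [ 0.002 -0.004 -0.001]
```

Emit:
{"method": "step_arm", "body": {
  "increments": [0, 0, 0, 0, 0, 0, 0, 0, 0, 0, 0, 0, 0, 0, 0, 0, 0, 0, 0, 0, 0, 0, 0, 0],
  "fingers": 0,
  "force": 22
}}

```text
time: 26.68
position: [0.6215, -0.0091, 0.1166]
tool_rot: [-1.408, 0.089, 2.676]
ft_force: [1.5, -0.6, 0.5]
grip_width: 0.159
```

```bash
python3 - <<'E'
from h import *
s=ctrl.get_state();print(s['time'],s['position'],s['ft_force'],s['grip_width']*87)
im,P=shot('side','s22.png'); u,v=proj('side',tip(.6)).astype(int); crop(im,u-80,v-60,u+80,v+60,5,'s22c.png')
g=np.array(s['position'])-Rt()[:,0]*.019-H; print(g@BX,g@BY,g[2])
E
```

```text
26.675 [ 0.6214619  -0.00905463  0.11660108] [ 1.46425239 -0.5634493   0.45320249] 13.8052238338996
-0.013734499918026274 0.0009787390931365564 0.08526031583079917
```

View pics/s22c.png

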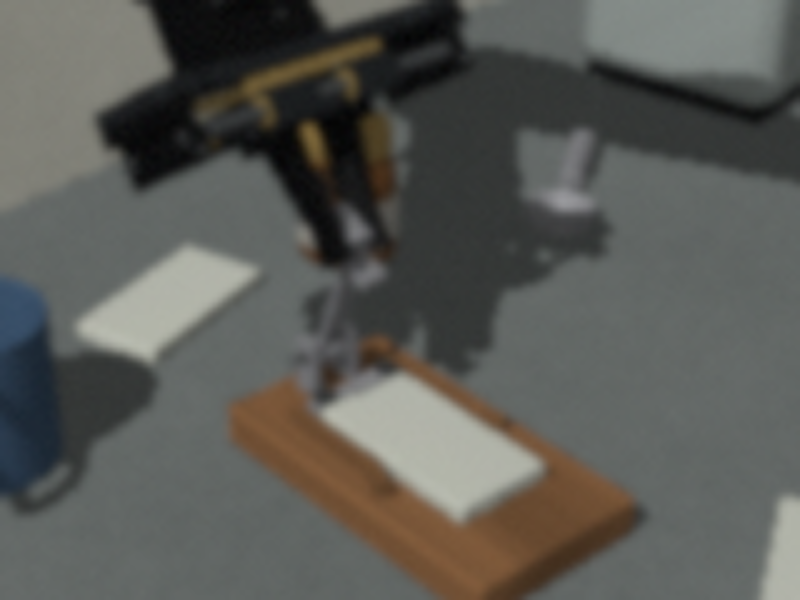

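```bash
cat > arc2.py <<'E'
from h import *
def arc2(t0,t1,f0,f1,n):
    o=[]
    for i in range(1,n+1):
        t=t0+(t1-t0)*i/n; R=RB(YAW,f0+(f1-f0)*i/n); b=-.0025*np.sin(np.pi*np.clip((1.25-t)/1.25,0,1))
        o.append((tcp(tip(t)+b*BX,R),R))
    return o
E
python3 - <<'E'
from arc2 import *
s=ctrl.get_state()
p,Q=rows(arc2(1.25,.65,.6,.05,10))
p,Q=rows(arc2(.65,.25,.05,-.32,8),p,Q)
E
```

```text
[ 0.33, 0.09, 0.34, 0, 0.057, 0.002, 0.39, 0, 0.3, 0, 0.055, 0, 0.39, 0.01, 0.29, 0, 0.055, 0, 0.39, 0, 0.28, 0, 0.055, 0, 0.38, 0, 0.29, 0, 0.055, 0, 0.39, 0, 0.28, 0, 0.055, 0, 0.38, 0, 0.27, 0, 0.055, 0, 0.39, 0, 0.26, 0, 0.055, 0, 0.38, 0, 0.26, 0, 0.055, 0, 0.39, 0, 0.26, 0, 0.055, 0 ]
end [ 0.5827 -0.0051  0.0912]
[ 0.32, 0, 0.2, 0, 0.046, 0, 0.32, 0, 0.2, 0, 0.047, 0, 0.32, 0, 0.19, 0, 0.046, 0, 0.33, 0, 0.19, 0, 0.046, 0, 0.33, 0, 0.19, 0, 0.046, 0, 0.33, 0, 0.18, 0, 0.047, 0, 0.33, 0, 0.18, 0, 0.046, 0, 0.33, 0, 0.17, 0, 0.046, 0 ]
end [ 0.5709 -0.0036  0.0638]
```

Emit:
{"method": "step_arm", "body": {
  "increments": [0.33, 0, 0.34, 0, 0.055, 0, 0.39, 0, 0.3, 0, 0.055, 0, 0.39, 0, 0.29, 0, 0.055, 0, 0.39, 0, 0.28, 0, 0.055, 0, 0.38, 0, 0.29, 0, 0.055, 0, 0.39, 0, 0.28, 0, 0.055, 0, 0.38, 0, 0.27, 0, 0.055, 0, 0.39, 0, 0.26, 0, 0.055, 0, 0.38, 0, 0.26, 0, 0.055, 0, 0.39, 0, 0.26, 0, 0.055, 0]
}}

```text
time: 27.98
position: [0.5879, -0.0053, 0.0915]
tool_rot: [-2.11, 0.136, 2.193]
ft_force: [15.1, 0.5, -11.5]
grip_width: 0.16
```

```bash
cat >> arc2.py <<'E'
def stat(t,f):
    s=ctrl.get_state();print(s['time'],s['position'],np.array(s['ft_force']).round(1),s['grip_width']*87,Ro.from_matrix(RB(YAW,f).T@Rt()).as_rotvec().round(3))
    g=np.array(s['position'])-Rt()[:,0]*.019-H; print((g@BX).round(4),(g@BY).round(4),g[2].round(4),'r',np.hypot(g@BX,g[2]),'th',np.arctan2(g[2],-(g@BX))-np.arctan2(14,86))
E
python3 - <<'E'
from arc2 import *
stat(.65,.05)
p,Q=rows(arc2(.65,.25,.05,-.32,8))
E
```

```text
27.975 [ 0.58787306 -0.00526568  0.09151779] [ 15.1   0.5 -11.5] 13.889646631472692 [ 0.001  0.012 -0.002]
-0.0576 0.0004 0.0635 r 0.08571021271768503 th 0.6730526829202972
[ 0.37, 0.05, 0.72, -0.001, 0.035, 0.002, 0.32, 0, 0.2, 0, 0.046, 0, 0.32, 0, 0.2, 0, 0.046, 0, 0.33, 0, 0.18, 0, 0.046, 0, 0.33, 0, 0.19, 0, 0.047, 0, 0.32, 0, 0.18, 0, 0.046, 0, 0.34, 0, 0.18, 0, 0.046, 0, 0.33, 0, 0.17, 0, 0.046, 0 ]
end [ 0.5709 -0.0035  0.0638]
```

```bash
cat >> arc2.py <<'E'
def rigid(d,n,k=1.0,p=None,R=None):
    s=ctrl.get_state(); p=np.array(s['position']) if p is None else p; R=Rt() if R is None else R; o=[]
    for i in range(1,n+1):
        M=Ro.from_rotvec(-BY*d*i/n).as_matrix(); M2=Ro.from_rotvec(-BY*d*k*i/n).as_matrix()
        g=p-R[:,0]*.019; R2=M2@R
        o.append((H+M@(g-H)+R2[:,0]*.019,R2))
    return o
E
python3 - <<'E'
from arc2 import *
rows(rigid(.25,6),[.5827,-.0053,.0912],Rt())
E
```

```text
[ 0.2, -0.07, -0.34, 0, 0.042, 0, 0.26, 0, 0.17, 0, 0.041, 0, 0.25, 0, 0.17, 0, 0.042, 0, 0.25, 0, 0.17, 0, 0.042, 0, 0.26, 0, 0.17, 0, 0.041, 0, 0.25, 0, 0.17, 0, 0.042, 0 ]
end [ 0.5788 -0.004   0.0757]
```

Emit:
{"method": "step_arm", "body": {
  "increments": [0.1, 0, -0.25, 0, 0.02, 0, 0.15, 0, -0.1, 0, 0.02, 0, 0.25, 0, 0.17, 0, 0.042, 0, 0.25, 0, 0.17, 0, 0.042, 0, 0.25, 0, 0.17, 0, 0.042, 0]
}}

```text
time: 28.6
position: [0.5817, -0.0046, 0.0815]
tool_rot: [-2.279, 0.148, 2.028]
ft_force: [3.1, 1.8, -0.8]
grip_width: 0.158
```

```bash
python3 - <<'E'
from arc2 import *
stat(.5,-.12)
im,P=shot('side','s23.png'); u,v=proj('side',tip(.6)).astype(int); crop(im,u-80,v-60,u+80,v+60,5,'s23c.png')
E
```

```text
28.6 [ 0.5816953  -0.00462343  0.08146685] [ 3.1  1.8 -0.8] 13.769452005074067 [ 0.001 -0.003 -0.   ]
-0.0667 0.0003 0.0533 r 0.08541408288686586 th 0.5130641889332053
```

View pics/s23c.png

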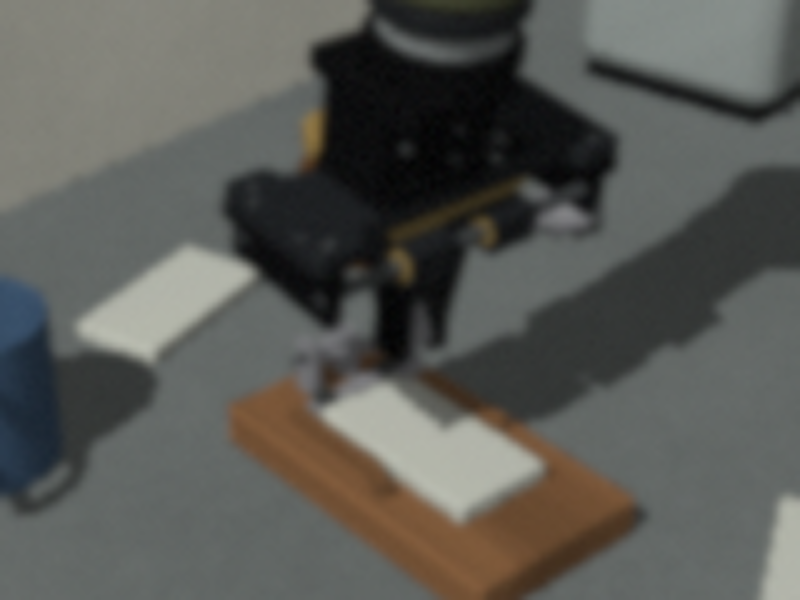

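```bash
python3 - <<'E'
from arc2 import *
rows(rigid(.28,8))
E
```

```text
[ 0.21, 0, 0.14, 0, 0.035, 0, 0.22, 0, 0.14, 0, 0.035, 0, 0.21, 0, 0.14, 0, 0.035, 0, 0.21, 0, 0.15, 0, 0.035, 0, 0.22, 0, 0.14, 0, 0.035, 0, 0.21, 0, 0.14, 0, 0.035, 0, 0.22, 0, 0.14, 0, 0.035, 0, 0.21, 0, 0.14, 0, 0.035, 0 ]
end [ 0.5746 -0.0037  0.0618]
```

Emit:
{"method": "step_arm", "body": {
  "increments": [0.21, 0, 0.14, 0, 0.035, 0, 0.22, 0, 0.14, 0, 0.035, 0, 0.21, 0, 0.14, 0, 0.035, 0, 0.21, 0, 0.15, 0, 0.035, 0, 0.22, 0, 0.14, 0, 0.035, 0, 0.21, 0, 0.14, 0, 0.035, 0, 0.22, 0, 0.14, 0, 0.035, 0, 0.21, 0, 0.14, 0, 0.035, 0, 0, 0, 0, 0, 0, 0]
}}

```text
time: 29.78
position: [0.5748, -0.0039, 0.0622]
tool_rot: [-2.551, 0.166, 1.699]
ft_force: [4.3, 1.4, -2.0]
grip_width: 0.16
```

```bash
python3 - <<'E'
from arc2 import *
stat(.23,-.4)
im,P=shot('side','s24.png'); u,v=proj('side',tip(.6)).astype(int); crop(im,u-80,v-60,u+80,v+60,5,'s24c.png')
rows(rigid(.12,6))
E
```

```text
29.775 [ 0.57484806 -0.00386514  0.06217812] [ 4.3  1.4 -2. ] 13.918164859222216 [ 0.001 -0.004  0.   ]
-0.0787 0.0002 0.0327 r 0.08523776231875617 th 0.2324838174678907
[ 0.12, 0, 0.08, 0, 0.02, 0, 0.12, 0, 0.08, 0, 0.02, 0, 0.12, 0, 0.09, 0, 0.02, 0, 0.12, 0, 0.08, 0, 0.02, 0, 0.12, 0, 0.08, 0, 0.02, 0, 0.13, 0, 0.08, 0, 0.02, 0 ]
end [ 0.5736 -0.0037  0.0535]
```

View pics/s24c.png

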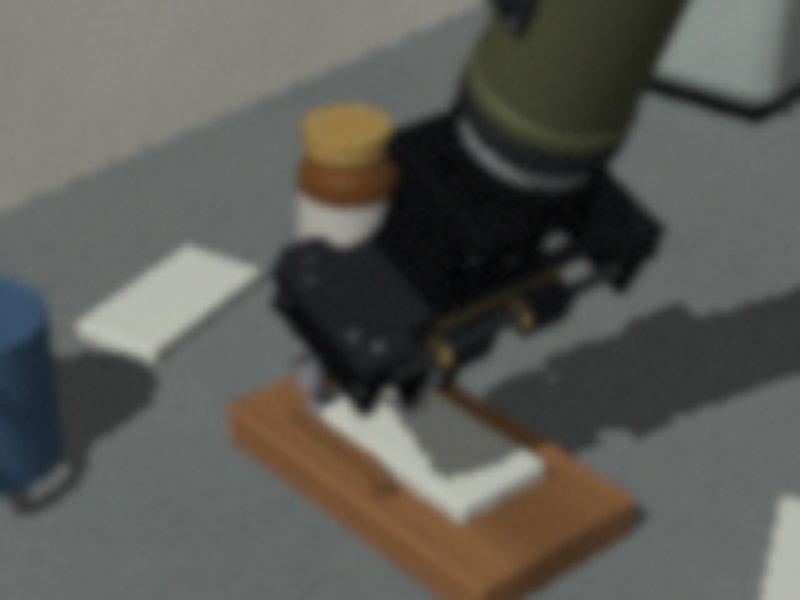

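Emit:
{"method": "step_arm", "body": {
  "increments": [0.12, 0, 0.08, 0, 0.02, 0, 0.12, 0, 0.08, 0, 0.02, 0, 0.12, 0, 0.08, 0, 0.02, 0, 0.12, 0, 0.08, 0, 0.02, 0, 0, 0, 0, 0, 0, 0]
}}

```text
time: 30.45
position: [0.5738, -0.0038, 0.0563]
tool_rot: [-2.621, 0.17, 1.597]
ft_force: [6.5, 1.8, -3.0]
grip_width: 0.16
```

```bash
python3 - <<'E'
from arc2 import *
stat(.15,-.48)
E
```

```text
30.45 [ 0.5738198  -0.00377104  0.05629906] [ 6.5  1.8 -3. ] 13.886187548797771 [ 0.001 -0.004  0.   ]
-0.0811 0.0001 0.0262 r 0.0852505082482588 th 0.15083622448592104
```

Emit:
{"method": "step_arm", "body": {
  "increments": [0.1, 0, 0.06, 0, 0.015, 0, 0, 0, 0, 0, 0, 0]
}}

```text
time: 30.7
position: [0.5737, -0.0037, 0.0551]
tool_rot: [-2.633, 0.171, 1.578]
ft_force: [5.5, 1.7, -3.1]
grip_width: 0.156
```

Emit:
{"method": "step_arm", "body": {
  "increments": [0.1, 0, 0.06, 0, 0.015, 0, 0, 0, 0, 0, 0, 0]
}}

```text
time: 30.95
position: [0.5736, -0.0038, 0.0539]
tool_rot: [-2.645, 0.172, 1.559]
ft_force: [5.3, 2.4, -2.1]
grip_width: 0.158
```

```bash
python3 - <<'E'
from arc2 import *
stat(.12,-.51)
E
```

```text
30.95 [ 0.57356366 -0.00377769  0.05388955] [ 5.3  2.4 -2.1] 13.710739401947688 [ 0.001 -0.004  0.   ]
-0.0819 0.0001 0.0235 r 0.08519052977410442 th 0.11820937663154246
```

Nearing contact; small steps until the upward force shows.

Emit:
{"method": "step_arm", "body": {
  "increments": [0.08, 0, 0.05, 0, 0.012, 0, 0, 0, 0, 0, 0, 0]
}}

```text
time: 31.2
position: [0.5735, -0.0037, 0.0529]
tool_rot: [-2.655, 0.173, 1.543]
ft_force: [4.9, 2.2, -1.7]
grip_width: 0.152
```

Emit:
{"method": "step_arm", "body": {
  "increments": [0.08, 0, 0.05, 0, 0.012, 0, 0, 0, 0, 0, 0, 0]
}}

```text
time: 31.45
position: [0.5734, -0.0037, 0.052]
tool_rot: [-2.665, 0.173, 1.528]
ft_force: [4.9, 1.9, -2.8]
grip_width: 0.16
```

```bash
python3 - <<'E'
from arc2 import *
stat(.1,-.53)
E
```

```text
31.45 [ 0.57339399 -0.00373165  0.05197342] [ 4.9  1.9 -2.8] 13.940270065094797 [ 0.001 -0.     0.   ]
-0.0824 0.0001 0.0214 r 0.08517406449130738 th 0.09221691744391286
```

Emit:
{"method": "step_arm", "body": {
  "increments": [0.08, 0, 0.05, 0, 0.012, 0, 0, 0, 0, 0, 0, 0]
}}

```text
time: 31.7
position: [0.5734, -0.0038, 0.0515]
tool_rot: [-2.675, 0.174, 1.512]
ft_force: [1.5, 2.5, 3.3]
grip_width: 0.153
```

Emit:
{"method": "step_arm", "body": {
  "increments": [0.08, 0, 0.05, 0, 0.012, 0, 0, 0, 0, 0, 0, 0]
}}

```text
time: 31.95
position: [0.5736, -0.0038, 0.0513]
tool_rot: [-2.685, 0.175, 1.495]
ft_force: [-5.8, 3.4, 13.0]
grip_width: 0.152
```

```bash
python3 - <<'E'
from arc2 import *
stat(.08,-.55)
im,P=shot('side','s25.png'); u,v=proj('side',tip(0)).astype(int); crop(im,u-40,v-35,u+60,v+40,8,'s25c.png')
E
```

```text
31.95 [ 0.57358905 -0.00379595  0.05133003] [-5.8  3.4 13. ] 13.254967425497505 [0.001 0.005 0.001]
-0.0827 0.0001 0.0205 r 0.08515216033747545 th 0.08154099969298997
```

View pics/s25c.png

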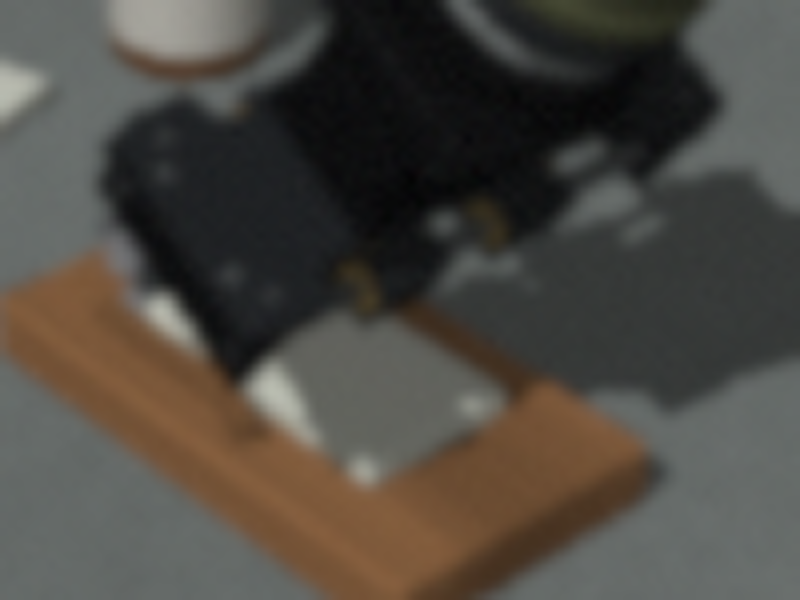

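Emit:
{"method": "step_arm", "body": {
  "increments": [-0.12, 0, -0.075, 0, -0.018, 0, 0, 0, 0, 0, 0, 0]
}}

```text
time: 32.25
position: [0.5734, -0.0038, 0.0516]
tool_rot: [-2.669, 0.174, 1.52]
ft_force: [5.0, 3.3, -0.8]
grip_width: 0.156
```

```bash
python3 - <<'E'
from arc2 import *
stat(.08,-.55)
E
```

```text
32.25 [ 0.57338938 -0.00376059  0.05160466] [ 5.   3.3 -0.8] 13.583219081416583 [ 0.002 -0.015  0.   ]
-0.0825 0.0001 0.0209 r 0.08515396034305747 th 0.08719326632820534
```

Emit:
{"method": "step_arm", "body": {
  "increments": [0, 0, 0, 0, 0, 0, 0, 0, 0, 0, 0, 0, 0, 0, 0, 0, 0, 0],
  "fingers": 50
}}

```text
time: 32.62
position: [0.5719, -0.005, 0.0504]
tool_rot: [-2.666, 0.177, 1.525]
ft_force: [-0.8, 0.4, -0.0]
grip_width: 0.409
```

Emit:
{"method": "step_arm", "body": {
  "increments": [-1, 0, 0, 0, 0, 0, -2, 0, 0, 0, 0, 0, -3, 0, 0, 0, 0, 0, -4, 0, 0, 0, 0, 0, -4, 0, 0, 0, 0, 0]
}}

```text
time: 33.25
position: [0.5099, 0.0051, 0.1673]
tool_rot: [-2.661, 0.181, 1.534]
ft_force: [-28.9, -4.9, 27.8]
grip_width: 0.502
```

```bash
python3 - <<'E'
from arc2 import *
stat(.08,-.55)
im,P=shot('side','s26.png'); u,v=proj('side',tip(0)).astype(int); crop(im,u-50,v-40,u+50,v+35,8,'s26c.png')
im,P=shot('wrist','w26.png')
E
```

```text
33.25 [0.50989539 0.00506696 0.16731727] [-28.9  -4.9  27.8] 43.692420327597226 [ 0.003 -0.025  0.005]
-0.1465 0.0008 0.1368 r 0.20039208366885605 th 0.589751965905678
```

View pics/s26c.png

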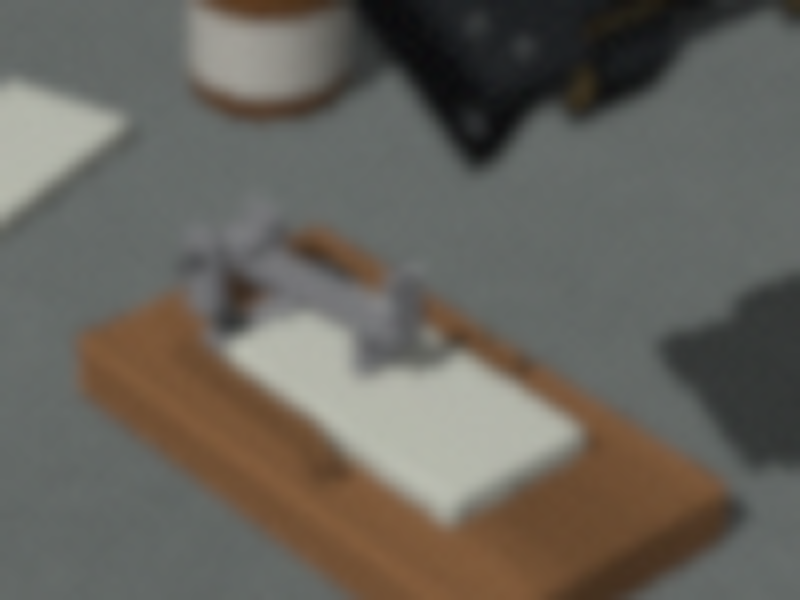

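View pics/w26.png

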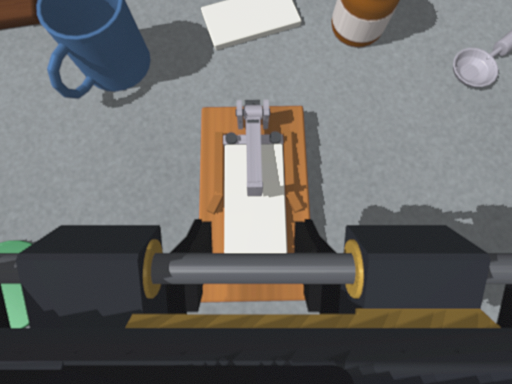

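Emit:
{"method": "step_arm", "body": {
  "increments": [0, 0, 0, 0, 0, 0, 0, 0, 0, 0, 0, 0]
}}

```text
time: 33.6
position: [0.5108, 0.0056, 0.1669]
tool_rot: [-2.663, 0.178, 1.532]
ft_force: [-0.3, -0.3, 0.3]
grip_width: 0.502
```

```bash
python3 - <<'E'
from arc2 import *
stat(.08,-.55); print(ctrl.get_state()['joint_positions'])
im,P=shot('side','s27.png'); im2,_=shot('scene','c27.png')
im,P=shot('wrist','w27.png'); crop(im,190,95,320,310,3,'w27c.png')
E
```

```text
33.6 [0.51076245 0.00563108 0.16686909] [-0.3 -0.3  0.3] 43.68260688906534 [ 0.002 -0.023  0.004]
-0.1457 0.0014 0.1363 r 0.19952363854150393 th 0.5905926519915707
[ 0.01890853 -0.30074555 -0.16542906  2.29280592  0.15818191  0.64390565
 -1.95691206]
```

View pics/c27.png

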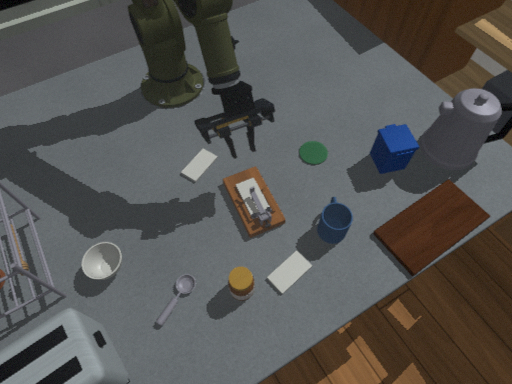

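View pics/s27.png

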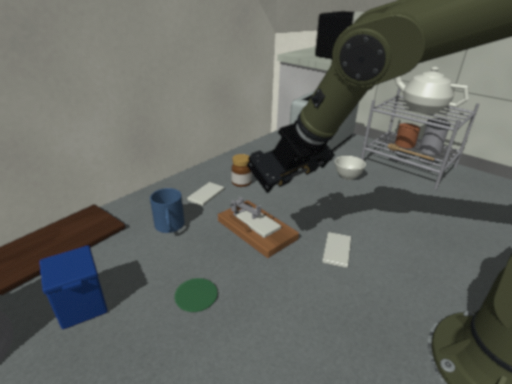

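View pics/w27c.png

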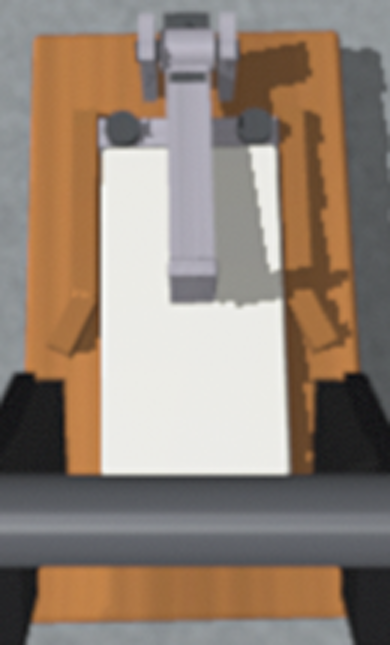

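Emit:
{"method": "step_arm", "body": {
  "increments": [0, 0, 0, 0, -0.08, 0, 0, 0, 0, 0, -0.08, 0, 0, 0, 0, 0, -0.08, 0, 0, 0, 0, 0, -0.08, 0, 0, 0, 0, 0, -0.08, 0, 0, 0, 0, 0, 0, 0]
}}

```text
time: 34.5
position: [0.5124, 0.0056, 0.1674]
tool_rot: [-2.291, 0.154, 2.015]
ft_force: [0.3, 0.3, -0.1]
grip_width: 0.502
```

```bash
python3 - <<'E'
from arc2 import *
stat(.08,-.1); print(ctrl.get_state()['joint_positions'])
im,P=shot('wrist','w28.png'); crop(im,190,0,320,130,5,'w28c.png')
im,P=shot('side','s28.png'); u,v=proj('side',tip(0)).astype(int); crop(im,u-50,v-40,u+50,v+35,8,'s28c.png')
E
```

```text
34.5 [0.5124113  0.00559886 0.1673804 ] [ 0.3  0.3 -0.1] 43.67314153123306 [0.004 0.028 0.002]
-0.137 0.0016 0.1392 r 0.1952943448326666 th 0.6322426921392663
[ 2.33445143e-04 -2.66747903e-02 -8.25240915e-02  1.96441604e+00
  3.03060696e-02  1.07898903e+00 -1.79883043e+00]
```

View pics/w28c.png

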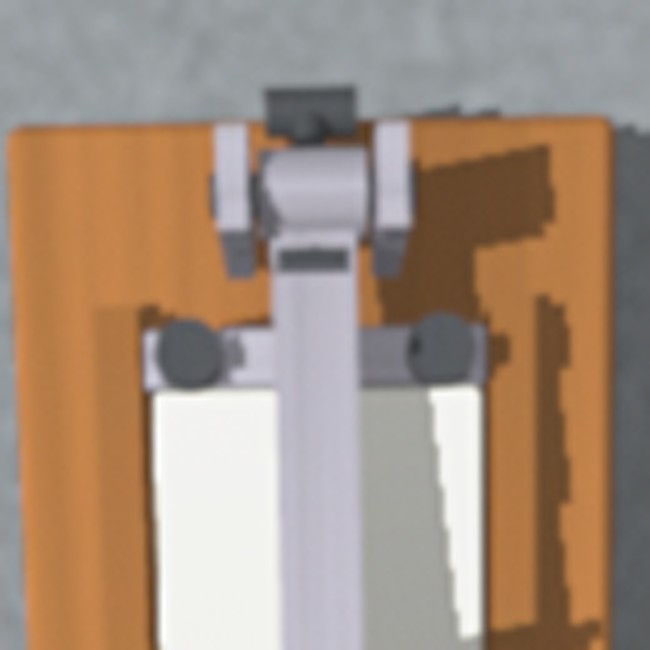

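View pics/s28c.png

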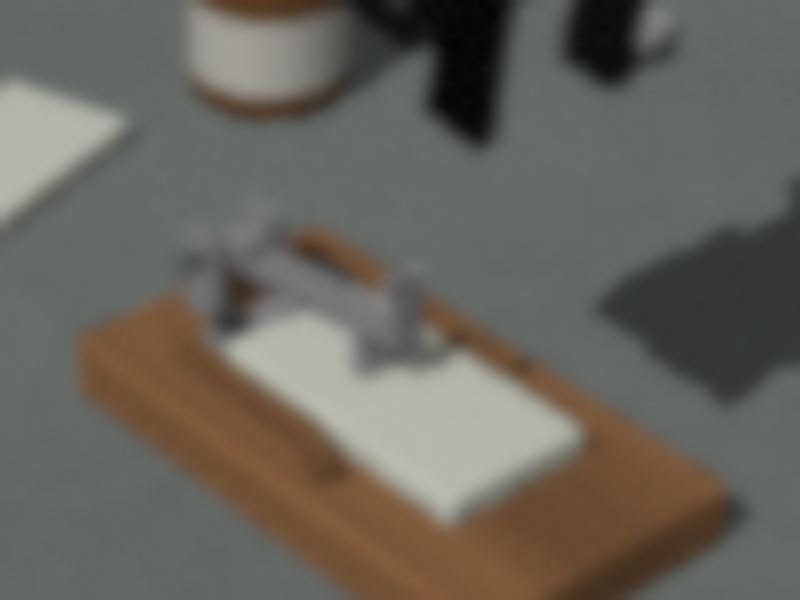

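The tile sits against the stop with no gap, the clip's foot rests on it, the arm is clear and the bystanders are in place. I'm handing the job in.

```bash
python3 -c "
from bench import ctrl
print(ctrl.close_job())"
```

```text
the job is handed in; nothing more can be done
None
```

The tile is home against the stop with the clip holding it, and I handed the job in at about 34.5 s of the 72 s. I pinched the clip and raised it until it stayed up by itself. I then took the right-most of the three tiles, slid it between the rails and pushed it home with about 7.6 N. Finally I swung the clip down while gripped, let go with its foot on the tile, and backed the arm off.

The last wrist and side pictures show no gap at the stop and the clip foot on the tile. The arm touches nothing (force about 0.4 N), and the bystanders look unmoved.

Three readings were out of line:
- **Clip pressing on the tile:** at first foot contact I pressed about 13 N at the clip tip. With the spring that may have put close to 20 N on the tile, right at its limit, for about a quarter of a second before I backed off.
- **Joint 2 at its range limit:** during the retreat it read -0.3007 against the limit of -0.30, with a brief force spike of about 40 N in free air. It was well inside its range again before I handed in.
- **Clip grip on the way down:** part way down, the force reading showed about 19 N pulling along the clip. I corrected the path and it dropped to about 3 N, with the clip held throughout.

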